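# Pack an order of leather notebooks in a fold-up tray

## Robot

A 6-joint arm with a two-finger parallel gripper is mounted at the origin on the work surface. World frame = base frame: x ahead of the robot, y to its left, z up, the work surface at z = 0. Lengths are in m, angles in rad, forces in N, time in s.
With the tool pointing down it reaches from about 0.325 to 0.925 m from the base axis. Payload 3.1 kg.
Tool frame: the origin (TCP) lies at the very end of the fingers, on their centre line; the grasp point (between the pads) lies 19 mm behind it; z points along the fingers, y is the line along which they close (so a half turn about z gives the same grasp; the last joint's range is limited). The gripper opens to 85 mm and grips with 20 to 120 N. Pads are 22 mm wide; open, the fingers measure 114 mm over their backs; the gripper's body (76 mm by 85 mm) begins 54 mm behind the grasp point. The pads swing forward as they close: fully open they stand 13 mm farther back than shut.
Start: joints at [-1.311, 0.217, 1.613, -0, 1.311, -0.112], TCP at [0.227, -0.582, 0.231] pointing down, gripper open.
Joint ranges: [-2.75, 2.75], [-0.78, 2.1], [0.31, 2.55], [-1.13, 4.27], [0.13, 2.63], [-2.58, 2.58]. Speed limits (rad/s): [2.79, 2.79, 3.14, 3.14, 3.14, 3.14].

## Interface

Orientations are given as a rotation vector (axis times angle).
In Python, from rig import manip gives the robot as it stands.
- The arm moves only by the tool carry_out, never from a script. Its argument "moves" is text: rows parted by semicolons, each of 7 numbers parted by spaces: the opening, from 0 (shut) to 1 (fully open), then the shift along the world's x, y, z in m, then the turn, a rotation vector about the world's x, y, z in degrees. In form: grip tx ty tz wx wy wz; .... A call has 1 to 12 rows; each row shifts and turns the commanded pose from where the row before left it; what a row does not reach is not made up. A row lasts 1/8 s, in which the tool goes at most 62.5 mm and 10.7 degrees, less where a joint would pass 70% of its speed; a pose out of reach is approached as far as the arm can. A call with a gripper value outside its range is refused whole. The fingers move at their own pace and stop on an object; "force" is the grip in N (left out, the last holds). Time passes only in rows, so rows that do not move let the fingers close. It gives the time, the measured TCP pose, the force, the opening and the grip force at its end, in the units of the state.
- manip.state(): the state, without advancing time (a new reading comes with each control period).
- manip.snapshot(name): name is "scene" or "top"; returns a dict with "img" (384x512x3 uint8, red, green, blue), "intrinsics" (3x3 intrinsics, pixels), "rvec" (rotation vector, rad) and "tvec" (3), from world to camera coordinates, as OpenCV has them. Camera axes: x right, y down, z forward; pixel columns grow to the right and rows downward; lengths in m; the calibration is good to about 2 mm. A picture is of the moment at which its call begins. There is no depth.
- manip.hand_in(): hands the job in; it is judged then, once.
The state is a dict: "clock": time; "qpos": joint angles; "qd": joint speeds; "joint_torque": joint torques, N m; "position": TCP position; "tcp_rot": TCP orientation; "ft_force": force on the tool from outside, world axes, zero at the start; "ft_torque": the same for the moment, N m; "finger_gap": finger opening in m; "gripper_force": force on a finger pad.
Only numpy, scipy, OpenCV 4.12 (cv2) and the standard library are available. Lean on these libraries where they do the work, as an engineer would, in place of code of your own. Each camera call takes 0.05 s, during which the arm holds its last target. There are 200 camera calls.

## Task

Pack this order of notebooks: lay the grey backing board on the base of the open tray blank, then stack every notebook that is on the bench flat on top of it, as one square pile centred on the base and lined up with its long direction, in any order. When the pile is complete, fold all four side panels of the blank up until they stand upright around it, and leave the polish tin, thread spool and hammer where they are.

Things in the scene. Friction and masses are not known exactly. Their poses are not given: they have to be found in the camera images.
- blank: brown tray blank open on a fixed wooden block. Origin: centre of the block's underside; z up, x to the far side panel, y (long axis) to the left end. Base floor 76 (x) by 142 mm (y), its top 30 mm above the origin, a panel creased to each edge. Flat panels lie level with the base and can bear load; upright, their inner faces stand on the base's edges, 6 mm clear of a centred pile
- backing: light grey rigid backing board, 130 x 64 x 8 mm (own x, y, z), about 0.06 kg, lying on the bench at the start. Origin: centre of its underside; x along the 130 mm length. Always present
- book_tan: tan brown leather-bound rigid pocket notebook, 130 x 64 x 13 mm (own x, y, z), about 0.11 kg, lying on the bench at the start. Origin: centre of its underside; x along the 130 mm length. 2 to 4 of the four notebooks are present in a run; an absent one gives None from the start
- book_red: dark red leather-bound rigid pocket notebook, 130 x 64 x 13 mm (own x, y, z), about 0.11 kg, lying on the bench at the start. Origin: centre of its underside; x along the 130 mm length. 2 to 4 of the four notebooks are present in a run; an absent one gives None from the start
- book_green: dark green leather-bound rigid pocket notebook, 130 x 64 x 13 mm (own x, y, z), about 0.11 kg, lying on the bench at the start. Origin: centre of its underside; x along the 130 mm length. 2 to 4 of the four notebooks are present in a run; an absent one gives None from the start
- book_yellow: bright yellow leather-bound rigid pocket notebook, 130 x 64 x 13 mm (own x, y, z), about 0.11 kg, lying on the bench at the start. Origin: centre of its underside; x along the 130 mm length. 2 to 4 of the four notebooks are present in a run; an absent one gives None from the start
- near_side (a joint): crease angle (rad) of the near long (blank -x) panel, 142 mm along its crease, 60 mm tall, 4 mm thick: 0 = flat outwards (starts at 0 to 0.15), 1.571 = upright at its stop. Stiff crease (0.09 N m), stays where left. A tab, 26 mm wide along the crease and 32 mm long, sticks out in its plane from the middle of its free edge: it can be pinched across the 26 mm and swung up about the crease
- near_side_tab (a point): grip point on the tab of the near long (blank -x) panel, mid-thickness, 82 mm from the crease (22 mm beyond the panel's free edge)
- near_side_hinge (a point): middle of the near long (blank -x) panel's crease (top face of the base, 38 mm from the base's centre)
- far_side (a joint): crease angle (rad) of the far long (blank +x) panel, 142 mm along its crease, 60 mm tall, 4 mm thick: 0 = flat outwards (starts at 0 to 0.15), 1.571 = upright at its stop. Stiff crease (0.09 N m), stays where left. A tab, 26 mm wide along the crease and 32 mm long, sticks out in its plane from the middle of its free edge: it can be pinched across the 26 mm and swung up about the crease
- far_side_tab (a point): grip point on the tab of the far long (blank +x) panel, mid-thickness, 82 mm from the crease (22 mm beyond the panel's free edge)
- far_side_hinge (a point): middle of the far long (blank +x) panel's crease (top face of the base, 38 mm from the base's centre)
- left_end (a joint): crease angle (rad) of the left end (blank +y) panel, 76 mm along its crease, 60 mm tall, 4 mm thick: 0 = flat outwards (starts at 0 to 0.15), 1.571 = upright at its stop. Stiff crease (0.09 N m), stays where left. A tab, 26 mm wide along the crease and 32 mm long, sticks out in its plane from the middle of its free edge: it can be pinched across the 26 mm and swung up about the crease
- left_end_tab (a point): grip point on the tab of the left end (blank +y) panel, mid-thickness, 82 mm from the crease (22 mm beyond the panel's free edge)
- left_end_hinge (a point): middle of the left end (blank +y) panel's crease (top face of the base, 71 mm from the base's centre)
- right_end (a joint): crease angle (rad) of the right end (blank -y) panel, 76 mm along its crease, 60 mm tall, 4 mm thick: 0 = flat outwards (starts at 0 to 0.15), 1.571 = upright at its stop. Stiff crease (0.09 N m), stays where left. A tab, 26 mm wide along the crease and 32 mm long, sticks out in its plane from the middle of its free edge: it can be pinched across the 26 mm and swung up about the crease
- right_end_tab (a point): grip point on the tab of the right end (blank -y) panel, mid-thickness, 82 mm from the crease (22 mm beyond the panel's free edge)
- right_end_hinge (a point): middle of the right end (blank -y) panel's crease (top face of the base, 71 mm from the base's centre)
- polish_tin: bystander: low round blue and white polish tin, 83 mm across, 38 mm tall; origin centre of underside
- thread_spool: bystander: orange spool of thread standing upright, 48 mm across, 65 mm tall; origin centre of underside
- hammer: bystander: hammer lying on the bench at the robot's left, about 0.25 m long; origin under its middle
Things that resemble listed ones, but are neither listed nor needed, are in the scene too. Of the things that look like the book_green, take the one that is farthest to the robot's right at the start.

How it is judged:
By the outcome, as a careful person would: the job done as asked, in the order asked, and still so for the second after the job is handed in, with the robot touching nothing.
Of book_tan, book_red, book_green, book_yellow only 2 to 4 are there at a start; the rules pass over those that are not, and their reading is None.
At some moment in a run one of book_tan, book_red, book_green, book_yellow, backing may be knocked a few centimetres aside while the robot is not near it.
Once in a run the grip may slacken for a moment while it holds something.
It also fails if it takes over 210 s, if anything falls off the work surface, if the arm or the gripper's body presses on something with over 40 N, if the wrist force passes 120 N, or if a joint passes its speed limit or range.

## Working session

There is one attempt and no reset: what is moved stays moved. The work goes in short steps, Python scripts to look and compute and a tool call to move; the robot and the scene stay as the last step left them, time stands still between calls to the robot, and variables do not carry over. Pictures are saved under pics/ and viewed, at most 14 in all, crops included, and the job is handed in when it is done.

Besides the shell and the picture viewer there is one more tool, called in YAML: its name, and indented under it one key for each argument. carry_out: Moves the arm, as the interface text tells. Its arguments: {"type":"object","properties":{"moves":{"type":"string"},"force":{"type":"number"}},"required":["moves"]}

```bash
mkdir -p pics; cat > h.py <<'E'
import numpy as np,cv2
from rig import manip
def shot(n,save=None):
    s=manip.snapshot(n)
    if save: cv2.imwrite('pics/'+save,s['img'][:,:,::-1])
    return s
def ray(s,uv,z):
    uv=np.atleast_2d(np.array(uv,float));R=cv2.Rodrigues(np.array(s['rvec'],float))[0];t=np.array(s['tvec'],float)
    K=np.array(s['intrinsics'],float)
    d=(np.linalg.inv(K)@np.c_[uv,np.ones(len(uv))].T).T@R
    c=-R.T@t
    return c+d*((z-c[2])/d[:,2])[:,None]
def proj(s,p):
    return cv2.projectPoints(np.atleast_2d(np.array(p,float)),np.array(s['rvec'],float),np.array(s['tvec'],float),np.array(s['intrinsics'],float),None)[0][:,0]
E
python3 - <<'E'
from h import *
a=shot('top','top0.png');b=shot('scene','scene0.png')
for s in(a,b):
    R=cv2.Rodrigues(np.array(s['rvec'],float))[0];print(-R.T@s['tvec'],np.array(s['intrinsics']).tolist())
    print(ray(s,[[0,0],[511,0],[511,383],[0,383]],0).round(3).tolist())
im=np.hstack([a['img'],]);cv2.imwrite('pics/t.png',cv2.resize(a['img'],(800,600),interpolation=cv2.INTER_CUBIC)[:,:,::-1])
cv2.imwrite('pics/s.png',cv2.resize(b['img'],(800,600),interpolation=cv2.INTER_CUBIC)[:,:,::-1])
print(manip.state())
E
```

```text
[0.34632791 0.11680685 1.06697629] [[359.2986665391266, 0.0, 248.8283772482072], [0.0, 359.2986665391266, 194.47531749248913], [0.0, 0.0, 1.0]]
[[1.152, 0.925, 0.0], [1.181, -0.758, 0.0], [-0.009, -0.631, 0.0], [-0.016, 0.788, 0.0]]
[1.14244873 0.52496611 0.96398183] [[398.77750910382906, 0.0, 251.10201663640018], [0.0, 398.77750910382906, 191.0544225110877], [0.0, 0.0, 1.0]]
[[-0.023, -1.764, 0.0], [-1.473, 0.594, 0.0], [0.616, 0.895, 0.0], [1.214, -0.09, 0.0]]
{'clock': 0.1, 'qpos': array([-1.31120264e+00,  2.17715252e-01,  1.61477945e+00,  2.44681434e-06,
        1.31132792e+00, -1.12184152e-01]), 'qd': array([-0.00123081, -0.00284675, -0.00351204,  0.00131478, -0.00063447,
       -0.00014047]), 'joint_torque': array([-1.10570607e-03, -3.98072398e+01, -3.04972064e+01, -2.74042968e-04,
        4.23357837e-03,  7.34929387e-06]), 'position': array([ 0.22688356, -0.58156609,  0.23007318]), 'tcp_rot': array([-3.08528479e+00, -5.80217783e-01,  2.54058346e-04]), 'ft_force': array([-0.24804272,  0.34446059, -0.76164588]), 'ft_torque': array([-0.00017811,  0.04493154,  0.04510059]), 'gripper_force': 0.0, 'finger_gap': 0.0855426823976806}
```

View pics/t.png

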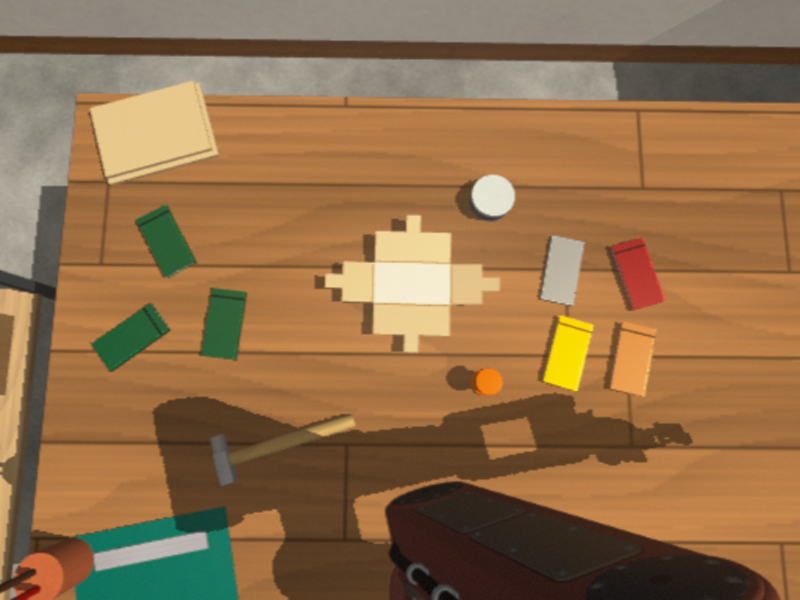

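View pics/s.png

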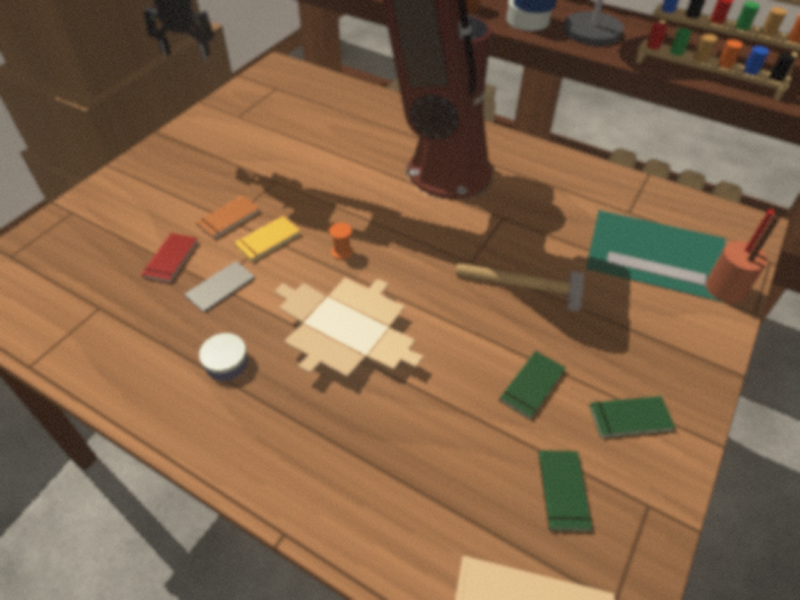

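Top view: all four books and the board lie on the right, with the blank in the centre at about (411,284). The green book to take is the rightmost of the three, at (224,323). The scene view agrees.

```bash
cat >> h.py <<'E'
def masks(img):
    hsv=cv2.cvtColor(img,cv2.COLOR_RGB2HSV);H,S,V=[hsv[:,:,i].astype(int) for i in range(3)]
    return dict(green=(H>45)&(H<95)&(S>100)&(V>25),red=((H<5)|(H>172))&(S>140)&(V>70),yellow=(H>24)&(H<35)&(S>180)&(V>110),
      tan=(H>8)&(H<15)&(S>135)&(V>170),grey=(S<40)&(V>100)&(V<200),blank=(H>12)&(H<30)&(S<130)&(V>190),floor=(S<60)&(V>225),orange=(H<11)&(H>4)&(S>220)&(V>150))
def find(s,k,h,amin=200,amax=1500,z0=0):
    m=masks(s['img'])[k].astype(np.uint8)
    m=cv2.morphologyEx(m,cv2.MORPH_CLOSE,np.ones((3,3),np.uint8));m=cv2.morphologyEx(m,cv2.MORPH_OPEN,np.ones((3,3),np.uint8))
    out=[]
    for c in cv2.findContours(m,cv2.RETR_EXTERNAL,cv2.CHAIN_APPROX_NONE)[0]:
        if not amin<cv2.contourArea(c)<amax: continue
        # rectangle in metric plane at mid height
        P=ray(s,c[:,0],z0+h/2)[:,:2]
        r=cv2.minAreaRect((P*1000).astype(np.float32));b=cv2.boxPoints(r)
        e=[b[1]-b[0],b[2]-b[1]];L=max(e,key=np.linalg.norm);a=np.degrees(np.arctan2(L[1],L[0]))
        a=(a+90)%180-90
        M=cv2.moments((P*1000).astype(np.float32).reshape(-1,1,2))
        out.append((k,c[:,0].mean(0).round(0).tolist(),'ctr',np.round(r[0],1).tolist(),'mom',round(M['m10']/M['m00'],1),round(M['m01']/M['m00'],1),'size',np.round(sorted(r[1]),0).tolist(),'long_deg',round(float(a),1)))
    return out
E
python3 - <<'E'
from h import *
for v in('top','scene'):
    s=shot(v);print(v)
    for k,h,z in(('grey',.008,0),('red',.013,0),('tan',.013,0),('yellow',.013,0),('green',.013,0),('floor',0,.03),('orange',.065,0)):
        for o in find(s,k,h,150 if k!='orange' else 80,2500,z):print(*o)
E
```

```text
top
grey [96.0, 352.0] ctr [67.4, 529.2] mom 67.1 529.7 size [30.0, 202.0] long_deg -78.5
grey [359.0, 173.0] ctr [587.7, -227.8] mom 587.8 -227.7 size [60.0, 127.0] long_deg -11.7
red [408.0, 175.0] ctr [582.4, -374.9] mom 582.3 -375.0 size [63.0, 129.0] long_deg 16.5
tan [27.0, 369.0] ctr [24.5, 711.8] mom 26.8 709.7 size [64.0, 86.0] long_deg 24.9
tan [473.0, 352.0] ctr [71.8, -526.2] mom 73.8 -521.4 size [21.0, 134.0] long_deg -89.6
tan [165.0, 336.0] ctr [114.7, 340.2] mom 112.9 337.0 size [41.0, 87.0] long_deg -86.9
tan [242.0, 326.0] ctr [132.5, 113.9] mom 135.2 130.3 size [78.0, 95.0] long_deg -77.8
tan [251.0, 261.0] ctr [321.0, 99.3] mom 320.4 101.2 size [29.0, 227.0] long_deg 88.0
tan [387.0, 257.0] ctr [333.5, -297.1] mom 337.6 -302.7 size [44.0, 88.0] long_deg -78.5
tan [101.0, 241.0] ctr [373.8, 541.7] mom 374.0 536.4 size [22.0, 155.0] long_deg 87.5
tan [464.0, 240.0] ctr [393.0, -508.6] mom 387.1 -492.2 size [75.0, 328.0] long_deg -82.3
tan [115.0, 214.0] ctr [458.2, 507.1] mom 456.4 497.6 size [62.0, 92.0] long_deg -89.4
tan [194.0, 157.0] ctr [629.8, 285.1] mom 631.
[... 2096 characters left out ...]
.0, 212.0] ctr [185.3, 689.1] mom 183.8 680.4 size [76.0, 93.0] long_deg -77.2
tan [75.0, 216.0] ctr [796.8, -305.2] mom 796.1 -309.1 size [47.0, 140.0] long_deg 89.1
tan [16.0, 195.0] ctr [833.8, -505.4] mom 851.9 -496.0 size [112.0, 278.0] long_deg 53.5
tan [102.0, 133.0] ctr [498.7, -496.3] mom 483.9 -494.6 size [220.0, 424.0] long_deg -73.7
green [426.0, 180.0] ctr [102.1, 561.3] mom 102.2 562.1 size [24.0, 154.0] long_deg -79.0
green [417.0, 155.0] ctr [12.2, 517.2] mom -2.3 504.4 size [156.0, 270.0] long_deg -77.1
floor [142.0, 225.0] ctr [728.5, -92.3] mom 728.2 -92.3 size [71.0, 72.0] long_deg 40.3
floor [221.0, 208.0] ctr [557.3, 67.3] mom 557.2 67.3 size [73.0, 139.0] long_deg 89.0
```

```bash
python3 - <<'E'
from h import *
s=shot('top');im=s['img'];hsv=cv2.cvtColor(im,cv2.COLOR_RGB2HSV)
for n,p in dict(tan=(405,229),tan2=(403,240),wood=(430,229),wood2=(385,240),wood3=(405,260),ltab=(210,180),rtab=(315,182),ftab=(264,142),ntab=(263,219),npan=(263,204),w=(285,215)).items():print(n,hsv[p[1],p[0]])
# tabs by blank mask
m=((hsv[:,:,1]<125)&(hsv[:,:,2]>180)).astype(np.uint8)
m[:,:195]=0;m[:,335:]=0;m[:130]=0;m[240:]=0
n,l,st,c=cv2.connectedComponentsWithStats(m)
for i in range(1,n):
    if st[i,4]>100:print(st[i],c[i])
i=1+np.argmax(st[1:,4]);mm=l==i
x,y,w,h=st[i][:4]
for nm,sl in dict(left=(slice(None),slice(x,x+8)),right=(slice(None),slice(x+w-8,x+w)),far=(slice(y,y+8),slice(None)),near=(slice(y+h-8,y+h),slice(None))).items():
    z=np.zeros_like(mm);z[sl]=mm[sl];v,u=np.nonzero(z);print(nm,u.mean(),v.mean(),len(u),ray(s,[[u.mean(),v.mean()]],.032)[0].round(4))
c=cv2.findContours(mm.astype(np.uint8),cv2.RETR_EXTERNAL,cv2.CHAIN_APPROX_NONE)[0][0][:,0]
P=ray(s,c,.032);print('ext',P.min(0).round(4),P.max(0).round(4))
cv2.imwrite('pics/crop.png',cv2.resize(im[130:260,195:440],(784,416),interpolation=cv2.INTER_CUBIC)[:,:,::-1])
E
```

```text
tan [ 15 169 234]
tan2 [ 15 166 236]
wood [ 14 157 145]
wood2 [ 15 159 185]
wood3 [ 14 156 168]
ltab [ 20  96 238]
rtab [ 19 102 230]
ftab [ 21  93 239]
ntab [ 20  97 237]
npan [ 21  96 236]
w [ 15 134 184]
[304 130  25   8 151] [316.02649007 132.8410596 ]
[ 208  138  112   88 4682] [263.5771038  180.96497223]
left 211.54929577464787 179.05633802816902 71 [0.5568 0.217  0.032 ]
right 315.4507042253521 181.94366197183098 71 [ 0.5515 -0.0883  0.032 ]
far 264.2631578947368 141.39473684210526 76 [0.6733 0.0625 0.032 ]
near 262.7027027027027 221.3918918918919 74 [0.4339 0.0665 0.032 ]
ext [ 0.4235 -0.099   0.032 ] [0.684  0.2277 0.032 ]
```

View pics/crop.png

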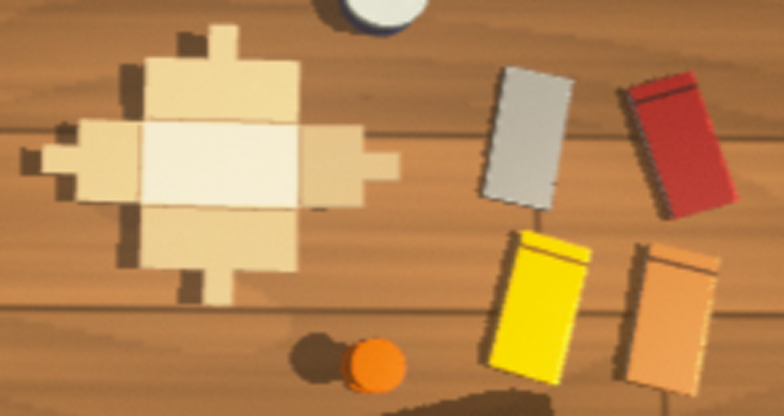

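The crop shows the blank nearly square to the world axes (yaw about -1°) and the book row clear of obstacles. The blank centre is at about (0.554, 0.0645). I'll start with the board.

carry_out:
  moves: "1 0.0401 0.0393 -0.0144 0 0 -3.667;1 0.0401 0.0393 -0.0144 0 0 -3.667;1 0.0401 0.0393 -0.0144 0 0 -3.667;1 0.0401 0.0393 -0.0144 0 0 -3.667;1 0.0401 0.0393 -0.0144 0 0 -3.667;1 0.0401 0.0393 -0.0144 0 0 -3.667;1 0.0401 0.0393 -0.0144 0 0 -3.667;1 0.0401 0.0393 -0.0144 0 0 -3.667;1 0.0401 0.0393 -0.0144 0 0 -3.667;1 0 0 0 0 0 0"
  force: 30

```text
clock: 1.5
position: [0.5892, -0.2249, 0.0999]
tcp_rot: [-3.124, 0.312, 0.003]
ft_force: [-1.3, 0.2, 0.8]
finger_gap: 0.0852
gripper_force: 0.0
```

carry_out:
  moves: "1 0 0 -0.04 0 0 0;1 0 0 -0.035 0 0 0;1 0 0 -0.015 0 0 0;1 0 0 -0.005 0 0 0;1 0 0 0 0 0 0"

```text
clock: 2.12
position: [0.5886, -0.2294, 0.0077]
tcp_rot: [3.125, -0.321, 0.002]
ft_force: [-0.7, 1.4, 0.1]
finger_gap: 0.0854
gripper_force: 0.0
```

carry_out:
  moves: "1 0 0 -0.006 0 0 0;1 0 0 -0.004 0 0 0;1 0 0 0 0 0 0;0.5 0 0 0 0 0 0;0.5 0 0 0 0 0 0;0.5 0 0 0 0 0 0;0.5 0 0 0 0 0 0"

```text
clock: 3.0
position: [0.5884, -0.2288, -0.0028]
tcp_rot: [3.125, -0.32, 0.001]
ft_force: [-0.4, 0.4, 1.9]
finger_gap: 0.0629
gripper_force: 33.2
```

carry_out:
  moves: "0.5 0 0 0.04 0 0 0;0.5 0 0 0.05 0 0 0;0.5 -0.0034 0.0294 0 0 0 10.07;0.5 -0.0034 0.0294 0 0 0 10.07;0.5 -0.0034 0.0294 0 0 0 10.07;0.5 -0.0034 0.0294 0 0 0 10.07;0.5 -0.0034 0.0294 0 0 0 10.07;0.5 -0.0034 0.0294 0 0 0 10.07;0.5 -0.0034 0.0294 0 0 0 10.07;0.5 -0.0034 0.0294 0 0 0 10.07;0.5 -0.0034 0.0294 0 0 0 10.07;0.5 -0.0034 0.0294 0 0 0 10.07"

```text
clock: 4.5
position: [0.5532, 0.0663, 0.0862]
tcp_rot: [-2.234, -2.208, 0.001]
ft_force: [0.1, 1.5, 0.0]
finger_gap: 0.0627
gripper_force: 33.5
```

carry_out:
  moves: "0.5 0 0 0 0 0 0;0.5 0 0 0 0 0 0"

```text
clock: 4.75
position: [0.5538, 0.065, 0.0864]
tcp_rot: [2.242, 2.2, -0.001]
ft_force: [-0.3, -0.4, -0.5]
finger_gap: 0.0629
gripper_force: 33.5
```

```bash
python3 - <<'E'
from h import *
s=shot('top');b=shot('scene')
a=s['img'][110:260,180:380];c=b['img'][110:290,140:300]
cv2.imwrite('pics/p1.png',np.hstack([cv2.resize(a,(400,300),interpolation=3),cv2.resize(c,(356,300)[:2],interpolation=3)])[:,:,::-1])
E
```

```text
(no output)
```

View pics/p1.png

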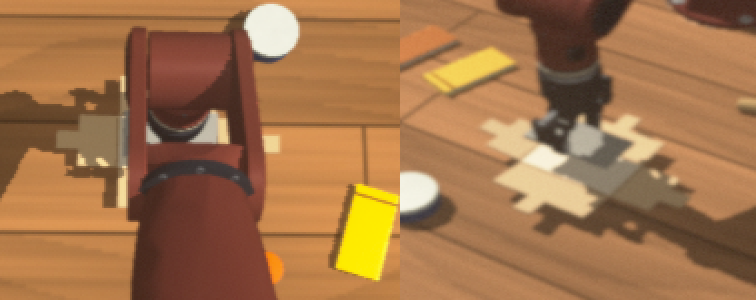

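The board is held level over the base. I'll lower it.

carry_out:
  moves: "0.5 0 0 -0.03 0 0 0;0.5 0 0 -0.02 0 0 0;0.5 0 0 -0.006 0 0 0;0.5 0 0 -0.003 0 0 0;0.5 0 0 0 0 0 0"

```text
clock: 5.48
position: [0.5545, 0.0653, 0.0282]
tcp_rot: [2.24, 2.201, 0.001]
ft_force: [-0.4, 0.7, -0.6]
finger_gap: 0.063
gripper_force: 33.5
```

carry_out:
  moves: "0.5 0 0 -0.001 0 0 0;0.5 0 0 0 0 0 0;0.95 0 0 0 0 0 0;0.95 0 0 0 0 0 0;1 0 0 0.01 0 0 0;1 0 0 0.05 0 0 0;1 0.004 -0.06 0.02 0 0 -10.4;1 0.004 -0.06 0 0 0 -10.4;1 0.004 -0.06 0 0 0 -10.4;1 0.004 -0.06 0 0 0 -10.4;1 0.004 -0.06 0 0 0 -10.4;1 0.004 -0.06 0 0 0 -10.4"

```text
clock: 6.98
position: [0.5782, -0.2959, 0.1075]
tcp_rot: [3.059, 0.713, 0.002]
ft_force: [0.3, -0.4, 0.6]
finger_gap: 0.0856
gripper_force: 0.0
```

```bash
cat > look.py <<'E'
from h import *
s=shot('top');print({k:np.round(manip.state()[k],4) for k in('clock','position')})
im=s['img'];hsv=cv2.cvtColor(im,cv2.COLOR_RGB2HSV)
for k,h in(('red',.013),('yellow',.013),('green',.013)):
    for o in find(s,k,h,150,2500):print(*o)
m=((hsv[:,:,0]>9)&(hsv[:,:,0]<20)&(hsv[:,:,2]>212)&(hsv[:,:,1]>140)).astype(np.uint8)
masks0=masks
import h as hh
hh.masks=lambda i:{'tan':m}
for o in find(s,'tan',.013,500,1600):print(*o)
E
python3 look.py; python3 - <<'E'
from h import *
for v in('top','scene'):
    s=shot(v)
    for o in find(s,'grey',.004,300,1500,.034)+find(s,'floor',0,20,1600,.03):
        print(v,*o)
    if v=='top':cv2.imwrite('pics/p2.png',cv2.resize(s['img'][130:240,195:345],(750,550),interpolation=3)[:,:,::-1])
E
```

```text
{'clock': np.float64(7.025), 'position': array([ 0.5786, -0.3046,  0.1083])}
red [284.0, 376.0] ctr [14.9, 10.6] mom 9.0 2.9 size [49.0, 117.0] long_deg -89.7
red [370.0, 370.0] ctr [25.7, -235.1] mom 24.7 -235.4 size [32.0, 109.0] long_deg 51.3
red [437.0, 364.0] ctr [42.5, -420.3] mom 36.8 -413.3 size [76.0, 100.0] long_deg 0.4
red [407.0, 364.0] ctr [39.2, -337.2] mom 34.8 -341.3 size [84.0, 102.0] long_deg 5.2
red [443.0, 321.0] ctr [168.7, -444.6] mom 153.5 -445.2 size [79.0, 174.0] long_deg -39.0
red [438.0, 296.0] ctr [226.9, -444.2] mom 223.9 -440.6 size [56.0, 84.0] long_deg -13.7
red [406.0, 182.0] ctr [559.1, -371.0] mom 556.8 -368.6 size [42.0, 88.0] long_deg 15.2
yellow [363.0, 226.0] ctr [427.3, -233.1] mom 427.0 -233.0 size [64.0, 130.0] long_deg -16.2
green [84.0, 215.0] ctr [448.5, 595.2] mom 448.3 595.5 size [65.0, 130.0] long_deg -52.9
green [143.0, 207.0] ctr [476.4, 420.4] mom 476.2 420.7 size [65.0, 128.0] long_deg -6.0
green [105.0, 153.0] ctr [637.7, 542.8] mom 637.7 542.7 size [65.0, 127.0] long_deg 29.4
top floor [316.0, 124.0] ctr [729.1, -92.5] mom 729.5 -92.6 size [76.0, 79.0] long_deg -0.9
scene grey [492.0, 278.0] ctr [385.0, 796.7] mom 385.6 796.2 size [105.0, 107.0] long_deg -87.9
scene grey [504.0, 199.0] ctr [83.3, 776.3] mom 87.5 782.1 size [50.0, 100.0] long_deg 8.2
scene grey [420.0, 171.0] ctr [106.3, 530.8] mom 106.0 531.0 size [35.0, 194.0] long_deg -78.3
scene grey [7.0, 106.0] ctr [534.9, -912.9] mom 579.6 -876.4 size [83.0, 509.0] long_deg 53.5
scene grey [243.0, 25.0] ctr [-416.0, -469.3] mom -413.2 -466.0 size [157.0, 345.0] long_deg 85.9
scene grey [173.0, 22.0] ctr [-277.9, -758.2] mom -287.4 -768.3 size [81.0, 394.0] long_deg 11.3
scene floor [141.0, 225.0] ctr [727.4, -93.3] mom 727.4 -92.9 size [74.0, 78.0] long_deg -58.6
```

View pics/p2.png

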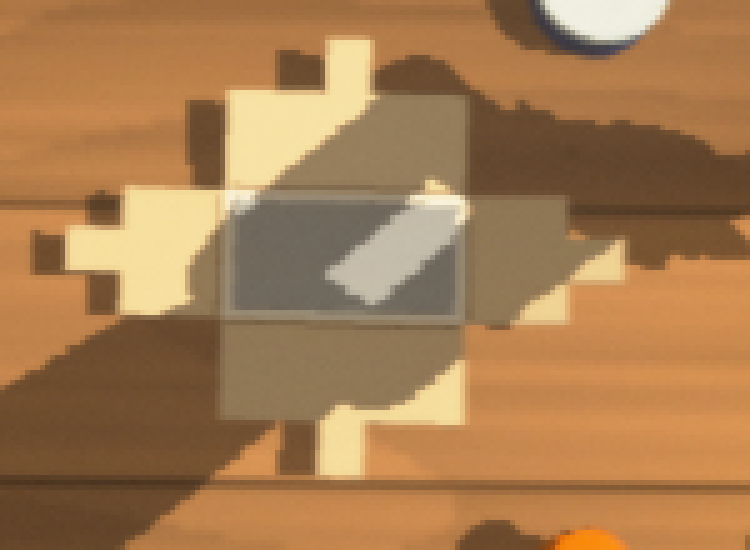

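The board sits centred on the base: about 5 and 4 mm of floor show at the ends, with even strips along the sides. Red is next.

carry_out:
  moves: "1 0.002 -0.04 0 0 0 -5;1 0.002 -0.04 0 0 0 -5;1 0 0 0 0 0 0;1 0 0 -0.04 0 0 0;1 0 0 -0.03 0 0 0;1 0 0 0 0 0 0;1 0 0 0 0 0 0"

```text
clock: 8.0
position: [0.5828, -0.373, 0.0377]
tcp_rot: [3.108, 0.456, 0.002]
ft_force: [0.2, -0.5, 0.5]
finger_gap: 0.0856
gripper_force: 0.0
```

carry_out:
  moves: "1 0 -0.0018 -0.022 0 0 0;1 0 0 -0.012 0 0 0;1 0 0 -0.004 0 0 0;1 0 0 0 0 0 0;0.5 0 0 0 0 0 0;0.5 0 0 0 0 0 0;0.5 0 0 0 0 0 0;0.5 0 0 0 0 0 0"

```text
clock: 9.0
position: [0.5825, -0.3761, -0.0007]
tcp_rot: [3.108, 0.453, 0.002]
ft_force: [-0.0, -0.4, 2.3]
finger_gap: 0.0632
gripper_force: 34.6
```

carry_out:
  moves: "0.5 0 0 0.045 0 0 0;0.5 0 0 0.045 0 0 0;0.5 -0.0036 0.0551 0 0 0 9.05;0.5 -0.0036 0.0551 0 0 0 9.05;0.5 -0.0036 0.0551 0 0 0 9.05;0.5 -0.0036 0.0551 0 0 0 9.05;0.5 -0.0036 0.0551 0 0 0 9.05;0.5 -0.0036 0.0551 0 0 0 9.05;0.5 -0.0036 0.0551 0 0 0 9.05;0.5 -0.0036 0.0551 0 0 0 9.05;0.5 0 0 0 0 0 0;0.5 0 0 0 0 0 0"

```text
clock: 10.5
position: [0.5527, 0.0651, 0.088]
tcp_rot: [-2.24, -2.202, 0.002]
ft_force: [-0.7, -1.3, -0.8]
finger_gap: 0.0628
gripper_force: 34.2
```

carry_out:
  moves: "0.5 0.001 0 -0.03 0 0 0;0.5 0 0 -0.014 0 0 0;0.5 0 0 -0.004 0 0 0;0.5 0 0 -0.002 0 0 0;0.5 0 0 0 0 0 0;0.5 0 0 0 0 0 0"

```text
clock: 11.25
position: [0.5548, 0.0652, 0.0392]
tcp_rot: [2.24, 2.201, 0.002]
ft_force: [-0.4, -0.1, -1.1]
finger_gap: 0.063
gripper_force: 34.2
```

```bash
python3 look.py
```

```text
{'clock': np.float64(11.3), 'position': array([0.5547, 0.0653, 0.0392])}
red [282.0, 368.0] ctr [36.0, 13.6] mom 24.0 21.6 size [92.0, 166.0] long_deg -89.7
yellow [363.0, 226.0] ctr [427.2, -233.3] mom 427.1 -233.0 size [64.0, 130.0] long_deg -16.4
green [84.0, 215.0] ctr [448.5, 595.2] mom 448.3 595.5 size [65.0, 130.0] long_deg -52.9
green [139.0, 202.0] ctr [489.7, 429.9] mom 483.9 432.7 size [47.0, 105.0] long_deg 3.0
green [106.0, 153.0] ctr [637.7, 542.8] mom 637.8 542.7 size [65.0, 127.0] long_deg 29.1
tan [418.0, 226.0] ctr [408.4, -406.3] mom 423.1 -368.3 size [139.0, 167.0] long_deg 77.1
tan [338.0, 185.0] ctr [549.6, -167.0] mom 552.3 -173.9 size [58.0, 120.0] long_deg -89.4
```

carry_out:
  moves: "0.5 0 0 -0.002 0 0 0;0.5 0 0 0 0 0 0;0.95 0 0 0 0 0 0;0.95 0 0 0 0 0 0;1 0 0 0.01 0 0 0;1 -0.0142 -0.0331 0.05 0 0 8.3;1 -0.0142 -0.0331 0.012 0 0 8.3;1 -0.0142 -0.0331 0 0 0 8.3;1 -0.0142 -0.0331 0 0 0 8.3;1 -0.0142 -0.0331 0 0 0 8.3;1 -0.0142 -0.0331 0 0 0 8.3;1 -0.0142 -0.0331 0 0 0 8.3"

```text
clock: 12.8
position: [0.4545, -0.1677, 0.1093]
tcp_rot: [0.882, 3.014, -0.0]
ft_force: [0.5, 0.7, -0.3]
finger_gap: 0.0852
gripper_force: 0.0
```

carry_out:
  moves: "1 -0.0142 -0.0331 0 0 0 8.3;1 -0.0142 -0.0331 0 0 0 8.4;1 0 0 0 0 0 0;1 0 0 -0.03 0 0 0;1 0 0 -0.03 0 0 0;1 0 0 0 0 0 0;1 0 0 0 0 0 0"

```text
clock: 13.68
position: [0.4272, -0.2326, 0.0494]
tcp_rot: [0.442, 3.109, -0.001]
ft_force: [0.5, 0.5, 0.8]
finger_gap: 0.0854
gripper_force: 0.0
```

```bash
python3 look.py; python3 - <<'E'
from h import *
s=shot('top')
for o in find(s,'red',.013,500,1700,.038):print(*o)
cv2.imwrite('pics/p3.png',cv2.resize(s['img'][130:260,195:440],(784,416),interpolation=3)[:,:,::-1])
E
```

```text
{'clock': np.float64(13.725), 'position': array([ 0.4276, -0.233 ,  0.0499])}
red [263.0, 180.0] ctr [561.0, 63.0] mom 561.3 63.9 size [61.0, 130.0] long_deg -89.4
yellow [362.0, 238.0] ctr [396.9, -224.7] mom 388.3 -225.3 size [64.0, 67.0] long_deg -16.5
green [83.0, 215.0] ctr [448.5, 595.2] mom 448.3 595.6 size [65.0, 130.0] long_deg -52.9
green [143.0, 207.0] ctr [476.6, 420.4] mom 476.3 420.7 size [65.0, 128.0] long_deg -6.0
green [105.0, 153.0] ctr [638.2, 543.1] mom 637.7 542.8 size [65.0, 128.0] long_deg 29.4
red [263.0, 180.0] ctr [553.2, 64.9] mom 553.6 66.0 size [59.0, 125.0] long_deg -89.4
```

View pics/p3.png

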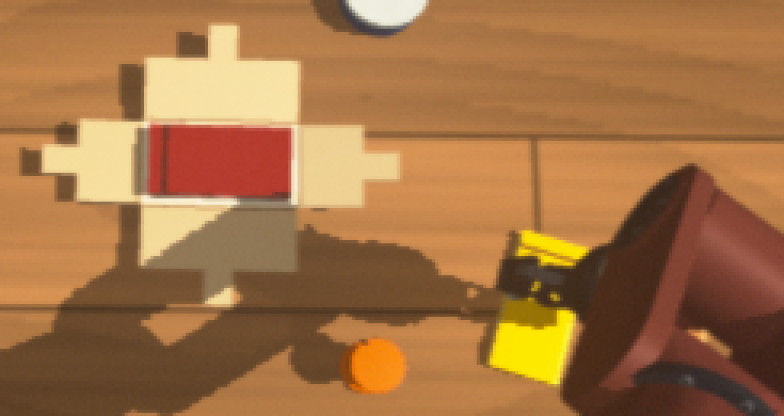

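Red is centred on the base to within about 1 mm, and the gripper straddles yellow.

carry_out:
  moves: "1 0 0 -0.03 0 0 0;1 0 0 -0.014 0 0 0;1 0 0 -0.006 0 0 0;1 0 0 0 0 0 0;0.5 0 0 0 0 0 0;0.5 0 0 0 0 0 0;0.5 0 0 0 0 0 0;0.5 0 0 0 0 0 0"

```text
clock: 14.78
position: [0.4272, -0.2333, -0.0006]
tcp_rot: [0.442, 3.109, -0.001]
ft_force: [0.0, -0.4, 5.8]
finger_gap: 0.0629
gripper_force: 33.7
```

carry_out:
  moves: "0.5 0 0 0.045 0 0 0;0.5 0 0 0.055 0 0 0;0.5 0.0159 0.0373 0 0 0 -9.35;0.5 0.0159 0.0373 0 0 0 -9.35;0.5 0.0159 0.0373 0 0 0 -9.35;0.5 0.0159 0.0373 0 0 0 -9.35;0.5 0.0159 0.0373 0 0 0 -9.35;0.5 0.0159 0.0373 0 0 0 -9.35;0.5 0.0159 0.0373 0 0 0 -9.35;0.5 0.0159 0.0373 0 0 0 -9.35;0.5 0 0 0 0 0 0;0.5 0 0 0 0 0 0"

```text
clock: 16.27
position: [0.5526, 0.0654, 0.0977]
tcp_rot: [-2.238, -2.203, 0.003]
ft_force: [0.3, -0.2, -1.7]
finger_gap: 0.063
gripper_force: 34.2
```

```bash
python3 look.py | grep -v green; python3 - <<'E'
from h import *
s=shot('top')
cv2.imwrite('pics/p4.png',cv2.resize(s['img'][130:260,195:460],(795,390),interpolation=3)[:,:,::-1])
hsv=cv2.cvtColor(s['img'],cv2.COLOR_RGB2HSV)
print(hsv[215:245:5,388:422:3].tolist())
E
```

```text
{'clock': np.float64(16.325), 'position': array([0.5526, 0.065 , 0.0978])}
red [263.0, 372.0] ctr [25.1, 59.3] mom 14.2 63.4 size [70.0, 75.0] long_deg -89.7
red [281.0, 339.0] ctr [104.0, 17.0] mom 102.5 13.6 size [33.0, 92.0] long_deg 14.4
tan [421.0, 226.0] ctr [406.9, -417.9] mom 425.1 -374.0 size [141.0, 190.0] long_deg 77.1
tan [339.0, 184.0] ctr [549.6, -165.1] mom 550.9 -169.2 size [58.0, 124.0] long_deg -89.4
[[[14, 157, 219], [14, 156, 168], [14, 153, 122], [15, 169, 229], [16, 169, 243], [16, 169, 243], [16, 167, 244], [16, 168, 243], [15, 166, 239], [13, 162, 197], [13, 151, 171], [14, 155, 214]], [[14, 157, 213], [14, 155, 160], [15, 139, 123], [15, 168, 242], [16, 166, 244], [16, 167, 244], [16, 165, 244], [16, 166, 244], [16, 166, 244], [17, 164, 245], [15, 159, 226], [15, 158, 210]], [[14, 156, 221], [14, 153, 132], [14, 156, 154], [16, 166, 244], [16, 165, 245], [16, 164, 245], [16, 164, 245], [16, 162, 245], [16, 163, 245], [17, 162, 246], [15, 156, 222], [14, 156, 221]], [[14, 157, 195], [14, 156, 119], [14, 164, 226], [16, 165, 245], [16, 164, 245], [16, 165, 245], [16, 162, 246], [16, 161, 245], [16, 161, 246], [19, 150, 248], [14, 156, 199], [14, 157, 188]], [[14, 156, 163], [14, 151, 123], [16, 164, 243], [16, 162, 245], [16, 162, 246], [16, 162, 246], [16, 160, 246], [16, 161, 247], [16, 159, 246], [18, 148, 237], [14, 156, 200], [14, 156, 200]], [[14, 155, 117], [14, 128, 137], [16, 163, 245], [16, 163, 246], [16, 159, 246], [16, 161, 246], [16, 160, 246], [16, 159, 246], [17, 155, 248], [15, 154, 215], [14, 156, 194], [14, 154, 192]]]
```

View pics/p4.png

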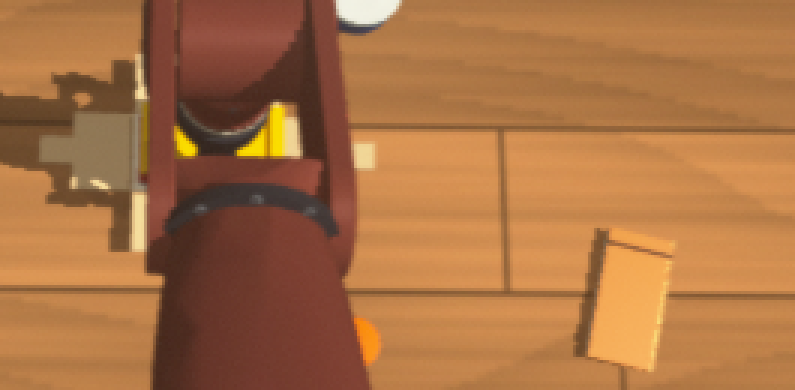

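Yellow is held over the pile. Tan lies undisturbed near crop (630,300).

carry_out:
  moves: "0.5 0.0015 0 -0.028 0 0 0;0.5 0 0 -0.012 0 0 0;0.5 0 0 -0.004 0 0 0;0.5 0 0 -0.003 0 0 0;0.5 0 0 0 0 0 0;0.5 0 0 0 0 0 0"

```text
clock: 17.12
position: [0.5556, 0.0658, 0.0521]
tcp_rot: [2.24, 2.201, 0.001]
ft_force: [1.3, 0.7, -0.0]
finger_gap: 0.0631
gripper_force: 34.2
```

```bash
sed -i 's/>212)/>228)/; s/^masks0/m[:,:385]=0;m[:,430:]=0;m[:200]=0;m[260:]=0\nmasks0/' look.py; python3 look.py | grep -v red
```

```text
{'clock': np.float64(17.175), 'position': array([0.5556, 0.0658, 0.0521])}
green [84.0, 215.0] ctr [448.8, 594.9] mom 448.3 595.4 size [65.0, 130.0] long_deg -52.9
green [142.0, 200.0] ctr [490.5, 422.2] mom 492.9 427.2 size [59.0, 99.0] long_deg -7.8
green [105.0, 153.0] ctr [637.7, 542.8] mom 637.7 542.7 size [65.0, 127.0] long_deg 29.4
tan [405.0, 229.0] ctr [417.6, -357.2] mom 417.5 -357.0 size [64.0, 130.0] long_deg -13.4
```

carry_out:
  moves: "0.5 -0.0012 -0.0007 -0.002 0 0 0;0.5 0 0 0 0 0 0;0.95 0 0 0 0 0 0;0.95 0 0 0 0 0 0;1 0 0 0.01 0 0 0;1 -0.0171 -0.0527 0.05 0 0 9.7;1 -0.0171 -0.0527 0.012 0 0 9.7;1 -0.0171 -0.0527 0 0 0 9.7;1 -0.0171 -0.0527 0 0 0 9.7;1 -0.0171 -0.0527 0 0 0 9.7;1 -0.0171 -0.0527 0 0 0 9.7;1 -0.0171 -0.0527 0 0 0 9.7"

```text
clock: 18.68
position: [0.4371, -0.2953, 0.1142]
tcp_rot: [0.63, 3.077, -0.001]
ft_force: [0.7, -0.7, 0.1]
finger_gap: 0.0856
gripper_force: 0.0
```

carry_out:
  moves: "1 -0.0171 -0.0527 -0.01 0 0 9.7;1 0 0 -0.03 0 0 0;1 0 0 -0.03 0 0 0;1 0 0 0 0 0 0;1 0 0 0 0 0 0"

```text
clock: 19.3
position: [0.4212, -0.3467, 0.0445]
tcp_rot: [0.375, 3.118, -0.002]
ft_force: [0.2, -0.3, 0.3]
finger_gap: 0.0854
gripper_force: 0.0
```

```bash
python3 look.py|grep -v red; python3 - <<'E'
from h import *
s=shot('top')
for o in find(s,'yellow',.013,500,1700,.051):print(*o)
E
```

```text
{'clock': np.float64(19.35), 'position': array([ 0.4216, -0.347 ,  0.045 ])}
yellow [262.0, 179.0] ctr [564.0, 69.0] mom 564.6 69.2 size [68.0, 112.0] long_deg -89.4
green [84.0, 215.0] ctr [448.8, 594.9] mom 448.3 595.4 size [65.0, 130.0] long_deg -52.9
green [143.0, 207.0] ctr [476.4, 420.5] mom 476.3 420.7 size [65.0, 128.0] long_deg -5.9
green [105.0, 153.0] ctr [637.7, 542.8] mom 637.7 542.8 size [65.0, 127.0] long_deg 29.4
yellow [262.0, 179.0] ctr [553.5, 71.3] mom 554.2 71.5 size [64.0, 107.0] long_deg -89.4
```

```bash
python3 - <<'E'
from h import *
s=shot('top')
cv2.imwrite('pics/p5.png',cv2.resize(s['img'][150:215,215:315],(800,520),interpolation=cv2.INTER_NEAREST)[:,:,::-1])
E
```

```text
(no output)
```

View pics/p5.png

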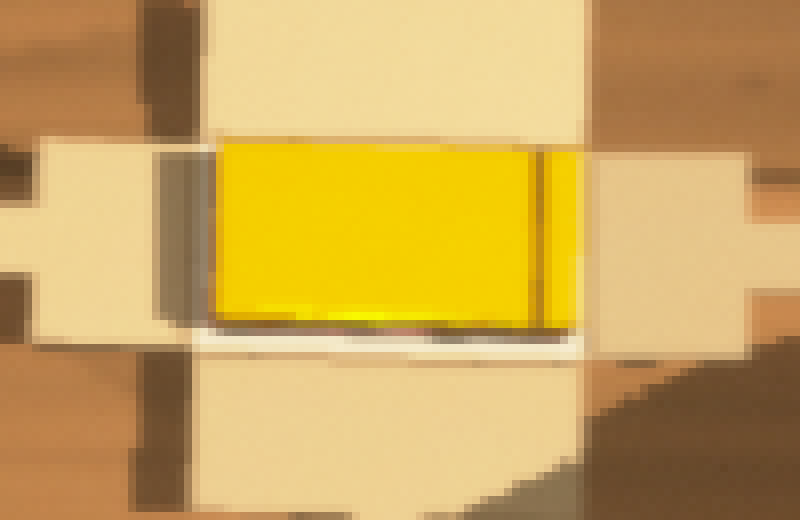

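carry_out:
  moves: "1 -0.0038 -0.01 0 0 0 0;1 0 0 -0.025 0 0 0;1 0 0 -0.014 0 0 0;1 0 0 -0.006 0 0 0;1 0 0 0 0 0 0;0.5 0 0 0 0 0 0;0.5 0 0 0 0 0 0;0.5 0 0 0 0 0 0;0.5 0 0 0 0 0 0"

```text
clock: 20.58
position: [0.4174, -0.3568, -0.0008]
tcp_rot: [0.376, 3.118, -0.002]
ft_force: [0.4, 0.3, 4.4]
finger_gap: 0.0626
gripper_force: 34.1
```

```bash
python3 - <<'E'
from h import *
s=shot('top')
print(ray(s,[[215+216/8,150+235/8],[215+583/8,150+240/8],[215+375/8,150+145/8],[215+375/8,150+327/8]],.064).round(4)-[.554,.0645,0])
print(ray(s,[[215+203/8,150+245/8],[215+588/8,150+250/8],[215+390/8,150+140/8],[215+390/8,150+360/8]],.030).round(4)-[.554,.0645,0])
E
```

```text
[[-0.0037  0.0629  0.064 ]
 [-0.0041 -0.0678  0.064 ]
 [ 0.0298  0.0064  0.064 ]
 [-0.0363  0.0062  0.064 ]]
[[-0.0006  0.068   0.03  ]
 [-0.0009 -0.0737  0.03  ]
 [ 0.0398 -0.0007  0.03  ]
 [-0.0426 -0.0009  0.03  ]]
```

carry_out:
  moves: "0.5 0 0 0.055 0 0 0;0.5 0 0 0.055 0 0 0;0.5 0.0153 0.0469 0 0 0 -8.58;0.5 0.0153 0.0469 0 0 0 -8.58;0.5 0.0153 0.0469 0 0 0 -8.58;0.5 0.0153 0.0469 0 0 0 -8.58;0.5 0.0153 0.0469 0 0 0 -8.58;0.5 0.0153 0.0469 0 0 0 -8.58;0.5 0.0153 0.0469 0 0 0 -8.58;0.5 0.0153 0.0469 0 0 0 -8.58;0.5 0.0153 0.0469 0 0 0 -8.58;0.5 0 0 0 0 0 0"

```text
clock: 22.12
position: [0.5543, 0.0688, 0.1076]
tcp_rot: [-2.234, -2.207, 0.0]
ft_force: [0.1, -1.1, -1.9]
finger_gap: 0.063
gripper_force: 34.2
```

carry_out:
  moves: "0.5 0 0 -0.03 0 0 0;0.5 0 0 0 0 0 0;0.5 0 0 0 0 0 0"

```text
clock: 22.5
position: [0.554, 0.0651, 0.0782]
tcp_rot: [-2.24, -2.202, 0.001]
ft_force: [0.5, -0.5, -1.1]
finger_gap: 0.0629
gripper_force: 34.2
```

carry_out:
  moves: "0.5 0.001 0 -0.008 0 0 0;0.5 0 0 -0.005 0 0 0;0.5 0 0 -0.001 0 0 0;0.5 0 0 0 0 0 0"

```text
clock: 23.0
position: [0.5554, 0.0659, 0.0643]
tcp_rot: [-2.24, -2.203, 0.0]
ft_force: [-0.8, -0.4, -0.7]
finger_gap: 0.0628
gripper_force: 34.2
```

```bash
python3 look.py|grep green
```

```text
green [84.0, 215.0] ctr [448.5, 595.2] mom 448.3 595.5 size [65.0, 130.0] long_deg -52.9
green [140.0, 203.0] ctr [480.3, 421.3] mom 484.2 430.1 size [62.0, 118.0] long_deg -7.3
green [106.0, 153.0] ctr [637.7, 542.8] mom 637.7 542.7 size [65.0, 127.0] long_deg 29.1
```

carry_out:
  moves: "0.5 0 0 -0.0015 0 0 0;0.5 0 0 0 0 0 0;0.95 0 0 0 0 0 0;0.95 0 0 0 0 0 0;1 0 0 0.01 0 0 0;1 0 0 0.05 0 0 0;1 -0.0088 0.0394 0 0 0 9.46;1 -0.0088 0.0394 0 0 0 9.46;1 -0.0088 0.0394 0 0 0 9.46;1 -0.0088 0.0394 0 0 0 9.46;1 -0.0088 0.0394 0 0 0 9.46;1 -0.0088 0.0394 0 0 0 9.46"

```text
clock: 24.55
position: [0.5026, 0.3037, 0.1237]
tcp_rot: [0.915, 3.004, 0.001]
ft_force: [0.1, 0.4, 0.2]
finger_gap: 0.0855
gripper_force: 0.0
```

carry_out:
  moves: "1 -0.0088 0.0394 0 0 0 9.46;1 -0.0088 0.0394 0 0 0 9.46;1 -0.0088 0.0394 -0.02 0 0 9.46;1 0 0 -0.05 0 0 0;1 0 0 0 0 0 0;1 0 0 0 0 0 0"

```text
clock: 25.3
position: [0.4769, 0.4206, 0.0541]
tcp_rot: [0.161, 3.137, 0.001]
ft_force: [0.9, 0.8, 0.5]
finger_gap: 0.0856
gripper_force: 0.0
```

```bash
python3 - <<'E'
from h import *
s=shot('top')
for o in find(s,'green',.013,300,1700):print(*o)
hsv=cv2.cvtColor(s['img'],cv2.COLOR_RGB2HSV)
m=((hsv[:,:,0]>12)&(hsv[:,:,0]<20)&(hsv[:,:,1]>140)&(hsv[:,:,2]>215)).astype(np.uint8)
m[:,:230]=0;m[:,300:]=0;m[:155]=0;m[205:]=0
import h as hh
hh.masks=lambda i:{'tan':m}
for o in hh.find(s,'tan',.013,300,1600,.064):print(*o)
cv2.imwrite('pics/p6.png',np.hstack([cv2.resize(s['img'][150:215,215:315],(400,260),interpolation=3),cv2.resize(s['img'][160:260,80:200],(312,260),interpolation=3)])[:,:,::-1])
E
```

```text
green [75.0, 374.0] ctr [16.9, 587.3] mom 11.9 582.2 size [60.0, 136.0] long_deg -89.7
green [72.0, 344.0] ctr [86.9, 597.5] mom 87.9 595.4 size [33.0, 96.0] long_deg -78.7
green [106.0, 149.0] ctr [638.9, 543.6] mom 658.7 550.0 size [64.0, 125.0] long_deg 30.0
```

View pics/p6.png

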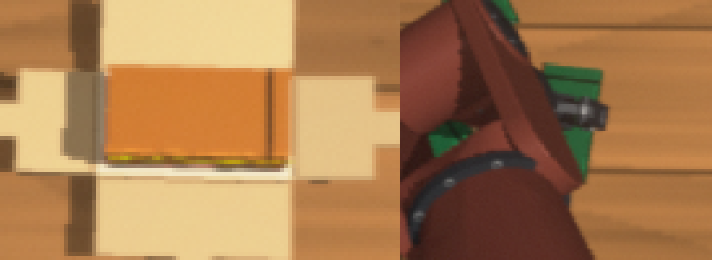

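Tan is stacked squarely, with a thin yellow sliver visible on its near side. The gripper straddles green.

carry_out:
  moves: "1 0 0 -0.03 0 0 0;1 0 0 -0.018 0 0 0;1 0 0 -0.006 0 0 0;1 0 0 -0.001 0 0 0;0.5 0 0 0 0 0 0;0.5 0 0 0 0 0 0;0.5 0 0 0 0 0 0;0.5 0 0 0 0 0 0"

```text
clock: 26.35
position: [0.4771, 0.4212, -0.001]
tcp_rot: [0.159, 3.136, 0.002]
ft_force: [-0.3, -0.3, 4.7]
finger_gap: 0.0627
gripper_force: 34.5
```

carry_out:
  moves: "0.5 0 0 0.06 0 0 0;0.5 0 0 0.06 0 0 0;0.5 0.0086 -0.0396 0 0 0 -9.47;0.5 0.0086 -0.0396 0 0 0 -9.47;0.5 0.0086 -0.0396 0 0 0 -9.47;0.5 0.0086 -0.0396 0 0 0 -9.47;0.5 0.0086 -0.0396 0 0 0 -9.47;0.5 0.0086 -0.0396 0 0 0 -9.47;0.5 0.0086 -0.0396 0 0 0 -9.47;0.5 0.0086 -0.0396 0 0 0 -9.47;0.5 0.0086 -0.0396 0 0 0 -9.47;0.5 0 0 0 0 0 0"

```text
clock: 27.85
position: [0.5533, 0.0616, 0.1169]
tcp_rot: [-2.246, -2.196, 0.002]
ft_force: [0.0, 0.1, -1.7]
finger_gap: 0.0627
gripper_force: 34.6
```

carry_out:
  moves: "0.5 0 0 -0.03 0 0 0;0.5 0 0 0 0 0 0;0.5 0 0 0 0 0 0"

```text
clock: 28.22
position: [0.5532, 0.0648, 0.0877]
tcp_rot: [-2.24, -2.202, 0.001]
ft_force: [0.6, 0.5, -0.9]
finger_gap: 0.0631
gripper_force: 34.6
```

carry_out:
  moves: "0.5 0.001 0 -0.006 0 0 0;0.5 0 0 -0.004 0 0 0;0.5 0 0 0 0 0 0"

```text
clock: 28.6
position: [0.5544, 0.0642, 0.0776]
tcp_rot: [-2.241, -2.201, 0.001]
ft_force: [-0.7, 0.4, -1.5]
finger_gap: 0.0628
gripper_force: 34.5
```

carry_out:
  moves: "0.5 0 0 -0.0015 0 0 0;0.5 0 0 0 0 0 0;0.95 0 0 0 0 0 0;0.95 0 0 0 0 0 0;1 0 0 0.01 0 0 0;1 0 0 0.04 0 0 0;0.5 0 0.051 0.03 0 0 0;0.5 0.0013 0.051 0 0 0 0;0.5 0.0013 0.051 0 0 0 0;0.5 0 0 0 0 0 0;0.5 0 0 -0.06 0 0 0;0.5 0 0 0 0 0 0"

```text
clock: 30.1
position: [0.5523, 0.215, 0.0913]
tcp_rot: [-2.238, -2.196, 0.017]
ft_force: [-0.7, -0.6, -0.4]
finger_gap: 0.0426
gripper_force: 0.0
```

```bash
python3 - <<'E'
from h import *
s=shot('top');b=shot('scene')
for o in find(s,'green',.013,500,1700,.077):print(*o)
cv2.imwrite('pics/p7.png',np.hstack([cv2.resize(s['img'][130:240,195:325],(390,330),interpolation=3),cv2.resize(b['img'][130:260,150:310],(406,330),interpolation=3)])[:,:,::-1])
print(manip.state()['position'])
E
```

```text
green [84.0, 214.0] ctr [440.8, 559.9] mom 439.3 562.6 size [61.0, 120.0] long_deg -53.3
green [105.0, 153.0] ctr [617.4, 512.4] mom 618.6 512.6 size [60.0, 117.0] long_deg 30.3
[0.55702808 0.21621547 0.09648396]
```

View pics/p7.png

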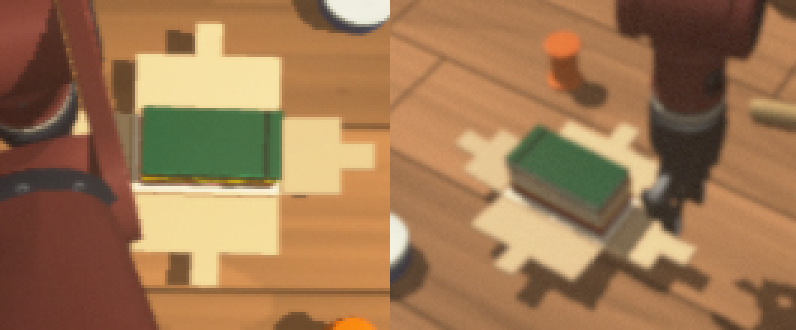

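The pile is complete and square in both views. Now I'll fold the left end.

carry_out:
  moves: "0.5 0 0.001 -0.04 0 0 0;0.5 0 0 -0.03 0 0 0;0.5 0 0 -0.01 0 0 0;0.5 0 0 0 0 0 0;0.2 0 0 0 0 0 0;0.2 0 0 0 0 0 0;0.2 0 0 0 0 0 0"
  force: 25

```text
clock: 31.08
position: [0.5579, 0.2186, 0.0174]
tcp_rot: [2.241, 2.201, 0.002]
ft_force: [-1.7, 1.2, 2.2]
finger_gap: 0.0247
gripper_force: 26.6
```

carry_out:
  moves: "0.2 -0.0002 -0.0012 0.0144 0 0 0;0.2 -0.0002 -0.0037 0.0139 0 0 0;0.2 -0.0002 -0.0061 0.0131 0 0 0;0.2 -0.0002 -0.0083 0.0119 0 0 0;0.2 -0.0002 -0.0102 0.0102 0 0 0;0.2 0 0 0 0 0 0;0.2 0 0 0 0 0 0"

```text
clock: 31.95
position: [0.5569, 0.1881, 0.0805]
tcp_rot: [2.241, 2.2, 0.001]
ft_force: [3.1, -2.7, -2.0]
finger_gap: 0.0249
gripper_force: 26.1
```

```bash
python3 - <<'E'
from h import *
b=shot('scene')
cv2.imwrite('pics/p8.png',cv2.resize(b['img'][120:270,150:320],(680,600),interpolation=3)[:,:,::-1])
E
```

```text
(no output)
```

View pics/p8.png

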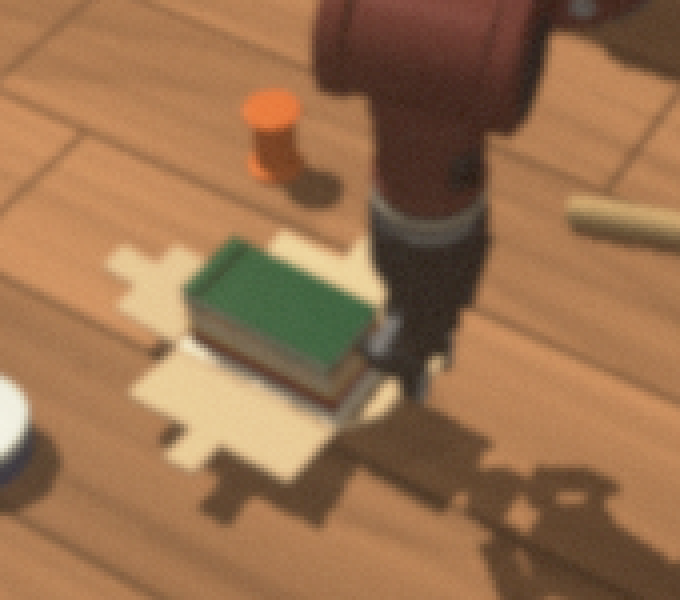

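carry_out:
  moves: "0.2 -0.0002 -0.0119 0.0083 0 0 0;0.2 -0.0002 -0.0131 0.0061 0 0 0;0.2 -0.0002 -0.0139 0.0037 0 0 0;0.2 -0.0002 -0.0124 0.0012 0 0 0;0.2 0 0 0 0 0 0;0.2 0 0 0 0 0 0"

```text
clock: 32.75
position: [0.5562, 0.1377, 0.1001]
tcp_rot: [2.241, 2.2, 0.002]
ft_force: [2.3, 0.6, 5.0]
finger_gap: 0.0247
gripper_force: 25.9
```

carry_out:
  moves: "0.2 0 -0.002 0 0 0 0;0.2 0 0 0 0 0 0;0.2 0 0 0 0 0 0"

```text
clock: 33.12
position: [0.5562, 0.1364, 0.1002]
tcp_rot: [2.241, 2.201, 0.003]
ft_force: [1.7, 2.9, 5.5]
finger_gap: 0.0253
gripper_force: 26.0
```

carry_out:
  moves: "0.2 0 -0.002 0 0 0 0;0.2 0 0 0 0 0 0;0.2 0 0 0 0 0 0"

```text
clock: 33.5
position: [0.5562, 0.1345, 0.1002]
tcp_rot: [-2.241, -2.201, -0.004]
ft_force: [3.3, 3.4, 5.8]
finger_gap: 0.025
gripper_force: 26.0
```

carry_out:
  moves: "0.2 0 -0.003 0 0 0 0;0.2 0 0 0 0 0 0;0.2 0 0 0 0 0 0"

```text
clock: 33.88
position: [0.5561, 0.1314, 0.1001]
tcp_rot: [-2.242, -2.201, -0.003]
ft_force: [2.6, 2.7, 6.2]
finger_gap: 0.0249
gripper_force: 26.0
```

```bash
python3 - <<'E'
from h import *
b=shot('scene')
cv2.imwrite('pics/p9.png',cv2.resize(b['img'][140:240,180:300],(720,600),interpolation=3)[:,:,::-1])
E
```

```text
(no output)
```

View pics/p9.png

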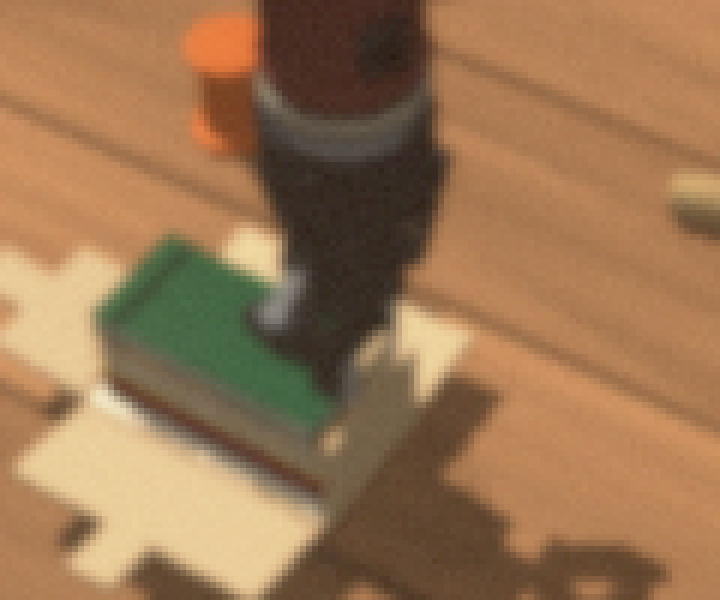

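```bash
cat >> h.py <<'E'
C=np.array([.554,.0645]);YW=np.radians(-1.0)
def B(x,y,z):
    return [C[0]+x*np.cos(YW)-y*np.sin(YW),C[1]+x*np.sin(YW)+y*np.cos(YW),z]
def endpt(a,l,w,t=0,sgn=1): # end panel: l from crease, w along crease, t outward thickness
    return B(w,sgn*(.071+l*np.cos(a)+t*np.sin(a)),.03+l*np.sin(a)-t*np.cos(a))
E
python3 - <<'E'
from h import *
b=shot('scene')
print('bias chk: base corners',[((p-[180,140])*6).round(0).tolist() for p in proj(b,[B(.038,.071,.03),B(.038,-.071,.03),B(.032,.065,.09),B(-.032,.065,.09)])])
for d in(90,80,70,60,50):
    a=np.radians(d)
    print(d,[((p-[180,140])*6).round(0).tolist() for p in proj(b,[endpt(a,0,.038,.004),endpt(a,.06,.038,.004),endpt(a,.06,-.038,.004),endpt(a,.092,.013,.004),endpt(a,.092,-.013,.004)])])
E
```

```text
bias chk: base corners [[320.0, 513.0], [84.0, 389.0], [312.0, 422.0], [388.0, 332.0]]
90 [[327.0, 516.0], [323.0, 440.0], [412.0, 333.0], [352.0, 360.0], [383.0, 323.0]]
80 [[327.0, 517.0], [342.0, 452.0], [430.0, 344.0], [381.0, 378.0], [412.0, 340.0]]
70 [[327.0, 518.0], [360.0, 465.0], [448.0, 357.0], [410.0, 398.0], [440.0, 361.0]]
60 [[326.0, 518.0], [377.0, 481.0], [464.0, 372.0], [436.0, 422.0], [466.0, 384.0]]
50 [[325.0, 519.0], [392.0, 497.0], [479.0, 388.0], [460.0, 447.0], [489.0, 409.0]]
```

carry_out:
  moves: "0.45 0 0 0 0 0 0;0.45 0 0 0 0 0 0;0.45 0 0 0.03 0 0 0;0.45 0 0 0.04 0 0 0;0.5 -0.0012 -0.055 0 0 0 0;0.5 -0.0012 -0.055 0 0 0 0;0.5 -0.0012 -0.055 0 0 0 0;0.5 -0.0012 -0.055 0 0 0 0;0.5 0 0 0 0 0 0;0.5 0 0 -0.06 0 0 0;0.5 0 0 0 0 0 0;0.5 0 0 0 0 0 0"

```text
clock: 35.48
position: [0.5505, -0.0888, 0.1093]
tcp_rot: [-2.24, -2.201, 0.001]
ft_force: [-0.2, -0.3, 0.4]
finger_gap: 0.0427
gripper_force: 0.0
```

```bash
python3 - <<'E'
from h import *
b=shot('scene');s=shot('top')
cv2.imwrite('pics/p10.png',np.vstack([cv2.resize(b['img'][130:230,190:320],(780,300)[:2] if 0 else (390,300),interpolation=3),cv2.resize(s['img'][140:240,190:320],(390,300),interpolation=3)])[:,:,::-1])
for d in(90,80,70):
    a=np.radians(d)
    P=[endpt(a,.06,.038,.004),endpt(a,.06,-.038,.004),endpt(a,.092,.013,.004),endpt(a,.092,-.013,.004)]
    print(d,[((p-[190,130])*3).round(0).tolist() for p in proj(b,P)],[((p-[190,140])*3+[0,300]).round(0).tolist() for p in proj(s,P)])
E
```

```text
90 [[132.0, 250.0], [176.0, 196.0], [146.0, 210.0], [161.0, 192.0]] [[144.0, 367.0], [141.0, 448.0], [142.0, 385.0], [142.0, 414.0]]
80 [[141.0, 256.0], [185.0, 202.0], [161.0, 219.0], [176.0, 200.0]] [[133.0, 367.0], [130.0, 447.0], [125.0, 385.0], [124.0, 414.0]]
70 [[150.0, 263.0], [194.0, 209.0], [175.0, 229.0], [190.0, 210.0]] [[122.0, 368.0], [120.0, 448.0], [108.0, 386.0], [107.0, 414.0]]
```

View pics/p10.png

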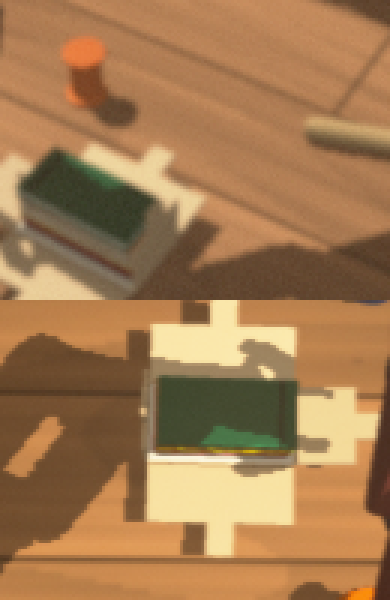

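The top view shows the left end as a thin vertical strip at crop x≈143, matching the 90° projection of 142. Next is the right end.

carry_out:
  moves: "0.5 0.0008 0 -0.04 0 0 0;0.5 0 0 -0.035 0 0 0;0.5 0 0 -0.013 0 0 0;0.5 0 0 -0.004 0 0 0;0.5 0 0 0 0 0 0;0.2 0 0 0 0 0 0;0.2 0 0 0 0 0 0;0.2 0 0 0 0 0 0"

```text
clock: 36.58
position: [0.5527, -0.0901, 0.0181]
tcp_rot: [2.24, 2.199, 0.002]
ft_force: [1.3, -0.2, 1.9]
finger_gap: 0.0253
gripper_force: 24.5
```

carry_out:
  moves: "0.2 0.0002 0.0012 0.0144 0 0 0;0.2 0.0002 0.0037 0.0139 0 0 0;0.2 0.0002 0.0061 0.0131 0 0 0;0.2 0.0002 0.0083 0.0119 0 0 0;0.2 0.0002 0.0102 0.0102 0 0 0;0.2 0.0002 0.0119 0.0083 0 0 0;0.2 0.0002 0.0131 0.0061 0 0 0;0.2 0.0002 0.0139 0.0037 0 0 0;0.2 0.0002 0.0124 0.0012 0 0 0;0.2 0 0.003 0 0 0 0;0.2 0 0 0 0 0 0;0.2 0 0 0 0 0 0"

```text
clock: 38.08
position: [0.5539, -0.0065, 0.101]
tcp_rot: [2.24, 2.2, -0.0]
ft_force: [1.8, -5.1, 4.0]
finger_gap: 0.0255
gripper_force: 25.3
```

carry_out:
  moves: "0.2 0 0.002 0 0 0 0;0.2 0 0.002 0 0 0 0;0.2 0 0 0 0 0 0;0.2 0 0 0 0 0 0"

```text
clock: 38.58
position: [0.5539, -0.006, 0.101]
tcp_rot: [2.236, 2.198, -0.007]
ft_force: [0.7, -13.5, 3.5]
finger_gap: 0.0251
gripper_force: 25.3
```

carry_out:
  moves: "0.45 0 0 0 0 0 0;0.45 0 0 0 0 0 0;0.45 0 0 0.03 0 0 0;0.45 0 0 0.05 0 0 0;0.5 -0.0133 0.0077 0 0 0 -10;0.5 -0.0133 0.0077 0 0 0 -10;0.5 -0.0133 0.0077 0 0 0 -10;0.5 -0.0133 0.0077 0 0 0 -10;0.5 -0.0133 0.0077 0 0 0 -10;0.5 -0.0133 0.0077 0 0 0 -10;0.5 -0.0133 0.0077 0 0 0 -10;0.5 -0.0133 0.0077 0 0 0 -10"

```text
clock: 40.08
position: [0.4451, 0.061, 0.1791]
tcp_rot: [-3.131, -0.236, 0.004]
ft_force: [0.6, 0.5, 0.5]
finger_gap: 0.0428
gripper_force: 0.0
```

carry_out:
  moves: "0.5 -0.0133 0.0077 0 0 0 -10;0.5 0 0 -0.04 0 0 0;0.5 0 0 -0.04 0 0 0;0.5 0 0 0 0 0 0;0.5 0 0 0 0 0 0"

```text
clock: 40.7
position: [0.4338, 0.0679, 0.1007]
tcp_rot: [-3.141, 0.029, -0.0]
ft_force: [-0.9, 0.3, 0.2]
finger_gap: 0.0425
gripper_force: 0.0
```

carry_out:
  moves: "0.5 0 0 -0.04 0 0 0;0.5 0 0 -0.03 0 0 0;0.5 0 0 -0.01 0 0 0;0.5 0 0 -0.004 0 0 0;0.5 0 0 0 0 0 0;0.2 0 0 0 0 0 0;0.2 0 0 0 0 0 0;0.2 0 0 0 0 0 0"

```text
clock: 41.7
position: [0.4347, 0.0679, 0.0167]
tcp_rot: [-3.141, 0.03, -0.004]
ft_force: [1.9, 3.2, 1.2]
finger_gap: 0.0251
gripper_force: 26.0
```

carry_out:
  moves: "0.2 0.0012 -0.0002 0.0144 0 0 0;0.2 0.0037 -0.0002 0.0139 0 0 0;0.2 0.0061 -0.0002 0.0131 0 0 0;0.2 0.0083 -0.0002 0.0119 0 0 0;0.2 0.0102 -0.0002 0.0102 0 0 0;0.2 0.0119 -0.0002 0.0083 0 0 0;0.2 0.0131 -0.0002 0.0061 0 0 0;0.2 0.0139 -0.0002 0.0037 0 0 0;0.2 0.0124 0 0.0012 0 0 0;0.2 0 0 0 0 0 0;0.2 0 0 0 0 0 0"

```text
clock: 43.08
position: [0.5135, 0.0665, 0.0984]
tcp_rot: [-3.14, 0.03, 0.002]
ft_force: [-1.5, 5.2, 2.1]
finger_gap: 0.0248
gripper_force: 26.4
```

carry_out:
  moves: "0.2 0.002 0 0 0 0 0;0.2 0 0 0 0 0 0;0.2 0.002 0 0 0 0 0;0.2 0 0 0 0 0 0;0.2 0 0 0 0 0 0"

```text
clock: 43.7
position: [0.5165, 0.0665, 0.0985]
tcp_rot: [-3.14, 0.029, 0.006]
ft_force: [-2.9, 5.4, 3.5]
finger_gap: 0.0249
gripper_force: 26.8
```

carry_out:
  moves: "0.2 0.002 0 0 0 0 0;0.2 0 0 0 0 0 0;0.2 0 0 0 0 0 0"

```text
clock: 44.08
position: [0.5185, 0.0665, 0.0985]
tcp_rot: [-3.14, 0.029, 0.006]
ft_force: [-4.2, 4.9, 3.1]
finger_gap: 0.0253
gripper_force: 26.8
```

carry_out:
  moves: "0.2 0.002 0 0 0 0 0;0.2 0 0 0 0 0 0;0.2 0 0 0 0 0 0"

```text
clock: 44.45
position: [0.5205, 0.0664, 0.0985]
tcp_rot: [-3.14, 0.029, 0.006]
ft_force: [-3.6, 5.0, 3.7]
finger_gap: 0.0252
gripper_force: 26.8
```

```bash
cat > ang.py <<'E'
from h import *
# edge of each panel from side: project tab tip for angles and print
import sys
E
python3 - <<'E'
from h import *
b=shot('scene');s=shot('top')
# print colours around projected near tab tip across x at z=.118 in scene & top, to find where tab is
for v,im in((b,b['img']),(s,s['img'])):
    for dx in range(-24,16,4):
        p=proj(v,[B(-.038+dx/1000,-.011,.118),B(-.038+dx/1000,.011,.118)]).round().astype(int)
        print(dx,[(q.tolist(),im[q[1],q[0]].tolist()) for q in p])
E
```

```text
-24 [([228, 172], [51, 41, 32]), ([234, 175], [57, 46, 35])]
-20 [([227, 173], [61, 49, 39]), ([234, 176], [54, 42, 33])]
-16 [([227, 174], [69, 53, 40]), ([233, 177], [55, 48, 40])]
-12 [([226, 174], [82, 63, 46]), ([232, 177], [55, 43, 37])]
-8 [([225, 175], [106, 83, 61]), ([231, 178], [50, 40, 27])]
-4 [([224, 176], [91, 72, 52]), ([231, 179], [57, 46, 38])]
0 [([223, 177], [72, 59, 44]), ([230, 180], [59, 49, 41])]
4 [([223, 178], [69, 55, 42]), ([229, 181], [75, 67, 58])]
8 [([222, 179], [57, 45, 32]), ([228, 182], [91, 81, 69])]
12 [([221, 180], [61, 49, 41]), ([227, 183], [104, 89, 70])]
-24 [([269, 197], [189, 130, 75]), ([261, 197], [187, 128, 74])]
-20 [([269, 196], [185, 127, 74]), ([261, 195], [123, 88, 56])]
-16 [([269, 194], [84, 67, 49]), ([261, 194], [115, 93, 65])]
-12 [([269, 193], [56, 44, 37]), ([261, 192], [67, 52, 39])]
-8 [([269, 191], [60, 51, 48]), ([261, 191], [51, 39, 31])]
-4 [([269, 190], [68, 63, 60]), ([261, 189], [55, 45, 42])]
0 [([269, 188], [99, 82, 69]), ([261, 188], [54, 43, 38])]
4 [([269, 187], [79, 49, 39]), ([261, 187], [66, 54, 47])]
8 [([269, 185], [70, 41, 32]), ([261, 185], [86, 64, 52])]
12 [([269, 184], [69, 38, 28]), ([261, 184], [77, 46, 36])]
```

carry_out:
  moves: "0.45 0 0 0 0 0 0;0.45 0 0 0 0 0 0;0.45 0 0 0.03 0 0 0;0.45 0 0 0.05 0 0 0;0.5 0.0384 -0.001 0 0 0 0;0.5 0.0384 -0.001 0 0 0 0;0.5 0.0384 -0.001 0 0 0 0;0.5 0.0383 -0.001 0 0 0 0;0.5 0 0 -0.04 0 0 0;0.5 0 0 -0.04 0 0 0;0.5 0 0 0 0 0 0;0.5 0 0 0 0 0 0"

```text
clock: 46.05
position: [0.6767, 0.0615, 0.1]
tcp_rot: [3.141, -0.029, 0.003]
ft_force: [0.2, -0.1, 0.8]
finger_gap: 0.0427
gripper_force: 0.0
```

```bash
python3 - <<'E'
from h import *
s=shot('top')
for dx in range(-32,16,3):
    p=proj(s,[B(-.038+dx/1000,-.04,.09),B(-.038+dx/1000,.05,.09)]).round().astype(int)
    print(dx,[(q.tolist(),s['img'][q[1],q[0]].tolist()) for q in p])
b=shot('scene')
for dx in range(-24,10,3):
    p=proj(b,[B(-.038+dx/1000,0,.119)]).round().astype(int)
    print(dx,[(q.tolist(),b['img'][q[1],q[0]].tolist()) for q in p])
E
```

```text
-32 [([279, 202], [121, 63, 50]), ([246, 201], [106, 81, 61])]
-29 [([279, 201], [122, 64, 52]), ([246, 200], [104, 79, 59])]
-26 [([279, 200], [122, 62, 51]), ([246, 199], [113, 85, 62])]
-23 [([279, 199], [121, 63, 51]), ([246, 198], [111, 83, 61])]
-20 [([279, 197], [124, 65, 52]), ([246, 197], [100, 79, 64])]
-17 [([279, 196], [123, 64, 50]), ([246, 196], [101, 80, 66])]
-14 [([279, 195], [124, 63, 51]), ([246, 194], [98, 80, 66])]
-11 [([279, 194], [125, 65, 53]), ([246, 193], [109, 89, 69])]
-8 [([279, 193], [124, 64, 51]), ([246, 192], [143, 117, 87])]
-5 [([279, 192], [124, 64, 51]), ([246, 191], [161, 134, 97])]
-2 [([279, 191], [123, 64, 52]), ([246, 190], [120, 90, 56])]
1 [([279, 190], [125, 65, 54]), ([246, 189], [151, 112, 31])]
4 [([279, 189], [124, 64, 53]), ([246, 188], [82, 78, 39])]
7 [([279, 188], [124, 64, 52]), ([246, 187], [63, 117, 69])]
10 [([279, 187], [123, 62, 51]), ([246, 186], [60, 114, 69])]
13 [([279, 186], [125, 65, 53]), ([246, 185], [61, 113, 68])]
-24 [([231, 173], [181, 128, 84])]
-21 [([231, 174], [195, 138, 92])]
-18 [([230, 174], [192, 136, 93])]
-15 [([230, 175], [196, 137, 92])]
-12 [([229, 176], [198, 144, 100])]
-9 [([228, 176], [196, 146, 101])]
-6 [([228, 177], [201, 158, 112])]
-3 [([227, 178], [173, 141, 104])]
0 [([227, 178], [173, 141, 104])]
3 [([226, 179], [142, 118, 88])]
6 [([225, 180], [142, 113, 81])]
9 [([225, 180], [142, 113, 81])]
```

carry_out:
  moves: "0.5 -0.002 0.001 -0.04 0 0 0;0.5 0 0 -0.03 0 0 0;0.5 0 0 -0.01 0 0 0;0.5 0 0 -0.003 0 0 0;0.5 0 0 0 0 0 0;0.2 0 0 0 0 0 0;0.2 0 0 0 0 0 0;0.2 0 0 0 0 0 0"

```text
clock: 47.15
position: [0.6755, 0.0639, 0.0171]
tcp_rot: [-3.14, 0.029, -0.006]
ft_force: [2.8, 5.5, 1.5]
finger_gap: 0.025
gripper_force: 25.3
```

carry_out:
  moves: "0.2 -0.0012 0.0002 0.0144 0 0 0;0.2 -0.0037 0.0002 0.0139 0 0 0;0.2 -0.0061 0.0002 0.0131 0 0 0;0.2 -0.0083 0.0002 0.0119 0 0 0;0.2 -0.0102 0.0002 0.0102 0 0 0;0.2 -0.0119 0.0002 0.0083 0 0 0;0.2 -0.0131 0.0002 0.0061 0 0 0;0.2 -0.0139 0.0002 0.0037 0 0 0;0.2 -0.0124 0 0.0012 0 0 0;0.2 0 0 0 0 0 0;0.2 0 0 0 0 0 0"

```text
clock: 48.52
position: [0.592, 0.0652, 0.0975]
tcp_rot: [-3.14, 0.029, 0.001]
ft_force: [3.2, 7.2, -7.0]
finger_gap: 0.0248
gripper_force: 26.2
```

carry_out:
  moves: "0.2 -0.002 0 0 0 0 0;0.2 0 0 0 0 0 0;0.2 -0.002 0 0 0 0 0;0.2 0 0 0 0 0 0;0.2 0 0 0 0 0 0"

```text
clock: 49.15
position: [0.5917, 0.0653, 0.0976]
tcp_rot: [-3.139, 0.029, -0.013]
ft_force: [12.0, 7.4, -14.9]
finger_gap: 0.0252
gripper_force: 25.6
```

carry_out:
  moves: "0.45 0 0 0 0 0 0;0.45 0 0 0 0 0 0;0.45 0 0 0.03 0 0 0;0.45 0 0 0.06 0 0 0;0.5 0 -0.055 0.02 0 0 0;0.5 0 -0.055 0.02 0 0 0;0.5 0 -0.055 0 0 0 0;0.5 0 -0.055 0 0 0 0;0.5 0 -0.055 0 0 0 0;0.5 0 -0.055 0 0 0 0;0.5 0 0 0 0 0 0"

```text
clock: 50.52
position: [0.5877, -0.2703, 0.2291]
tcp_rot: [3.139, -0.038, -0.001]
ft_force: [0.4, 0.2, -0.1]
finger_gap: 0.0429
gripper_force: 0.0
```

```bash
python3 - <<'E'
from h import *
s=shot('top');b=shot('scene')
cv2.imwrite('pics/p11.png',np.hstack([cv2.resize(s['img'][140:220,225:305],(400,400),interpolation=3),cv2.resize(b['img'][150:230,180:260],(400,400),interpolation=3)])[:,:,::-1])
def panel(k,a,l,w,t):
    if k in'lr': 
        g=1 if k=='l' else -1; return B(w,g*(.071+l*np.cos(a)+t*np.sin(a)),.03+l*np.sin(a)-t*np.cos(a))
    g=1 if k=='f' else -1; return B(g*(.038+l*np.cos(a)+t*np.sin(a)),w,.03+l*np.sin(a)-t*np.cos(a))
for k in'lrnf':
    L=.071 if k in'nf' else .038
    for d in(90,82):
        a=np.radians(d);P=[panel(k,a,.06,-L,.002),panel(k,a,.06,L,.002),panel(k,a,.092,0,.002)]
        print(k,d,((proj(s,P)-[225,140]+.5)*5).round().tolist(),((proj(b,P)-[180,150]+.5)*5+[400,0]).round().tolist())
E
```

```text
l 90 [[67.0, 248.0], [71.0, 114.0], [68.0, 169.0]] [[743.0, 229.0], [669.0, 318.0], [706.0, 236.0]]
l 82 [[52.0, 248.0], [56.0, 114.0], [44.0, 168.0]] [[755.0, 235.0], [681.0, 325.0], [725.0, 247.0]]
r 90 [[331.0, 256.0], [332.0, 122.0], [339.0, 176.0]] [[537.0, 128.0], [459.0, 210.0], [493.0, 131.0]]
r 82 [[346.0, 256.0], [347.0, 123.0], [363.0, 177.0]] [[526.0, 124.0], [447.0, 205.0], [476.0, 124.0]]
n 90 [[327.0, 259.0], [70.0, 252.0], [202.0, 246.0]] [[542.0, 128.0], [742.0, 225.0], [637.0, 138.0]]
n 82 [[327.0, 274.0], [70.0, 267.0], [202.0, 270.0]] [[550.0, 120.0], [750.0, 216.0], [650.0, 126.0]]
f 90 [[329.0, 118.0], [75.0, 111.0], [205.0, 100.0]] [[459.0, 214.0], [664.0, 318.0], [555.0, 228.0]]
f 82 [[329.0, 104.0], [75.0, 97.0], [205.0, 78.0]] [[451.0, 224.0], [655.0, 330.0], [541.0, 245.0]]
```

View pics/p11.png

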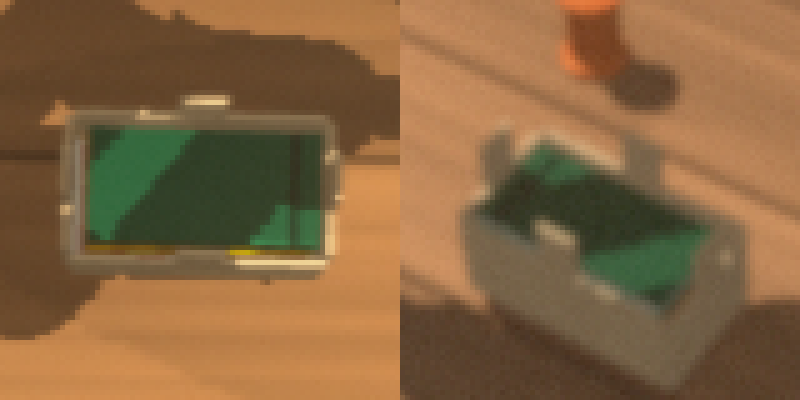

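All four panels stand up around the pile. The near one may be 2–3° short: its strip is at y≈264 against the expected 258. I'll nudge it against its stop from outside with shut fingers.

carry_out:
  moves: "0 -0.0197 0.048 0 0 0 0;0 -0.0197 0.048 0 0 0 0;0 -0.0197 0.048 0 0 0 0;0 -0.0197 0.048 0 0 0 0;0 -0.0197 0.048 0 0 0 0;0 -0.0197 0.048 0 0 0 0;0 -0.0197 0.048 0 0 0 0;0 0 0 -0.05 0 0 0;0 0 0 -0.05 0 0 0;0 0 0 -0.05 0 0 0;0 0 0 0 0 0 0;0 0 0 0 0 0 0"

```text
clock: 52.12
position: [0.4521, 0.0711, 0.0802]
tcp_rot: [-3.141, 0.027, -0.004]
ft_force: [1.0, -0.0, 0.1]
finger_gap: 0.0001
gripper_force: 0.0
```

carry_out:
  moves: "0 0.02 -0.004 0 0 0 0;0 0.02 0 0 0 0 0;0 0.004 0 0 0 0 0;0 0.003 0 0 0 0 0;0 0 0 0 0 0 0;0 0 0 0 0 0 0"

```text
clock: 52.88
position: [0.5017, 0.0664, 0.0828]
tcp_rot: [3.141, -0.029, 0.013]
ft_force: [0.6, -1.2, 6.1]
finger_gap: -0.0003
gripper_force: 0.0
```

carry_out:
  moves: "0 -0.01 0 0 0 0 0;0 0 0 0 0 0 0;0 0 0 0 0 0 0"

```text
clock: 53.25
position: [0.4875, 0.0665, 0.0785]
tcp_rot: [-3.141, 0.029, 0.001]
ft_force: [0.5, 0.0, 0.1]
finger_gap: 0.0
gripper_force: 0.0
```

carry_out:
  moves: "0 -0.02 0 0 0 0 0;0 0 0 0 0 0 0;0 0 0 0 0 0 0"

```text
clock: 53.62
position: [0.4687, 0.0664, 0.0786]
tcp_rot: [-3.141, 0.029, -0.001]
ft_force: [-0.2, -0.2, 0.3]
finger_gap: -0.0
gripper_force: 0.0
```

carry_out:
  moves: "0 0 0.04 -0.01 0 0 0;0 0.02 0 0 0 0 0;0 0.007 0 0 0 0 0;0 0.003 0 0 0 0 0;0 0 0 0 0 0 0;0 0 0 0 0 0 0"

```text
clock: 54.38
position: [0.4976, 0.1062, 0.0684]
tcp_rot: [-3.141, 0.03, 0.001]
ft_force: [-0.3, 0.3, 0.1]
finger_gap: -0.0001
gripper_force: 0.0
```

carry_out:
  moves: "0 0.002 0 0 0 0 0;0 0 0 0 0 0 0;0 0.002 0 0 0 0 0;0 0 0 0 0 0 0;0 0 0 0 0 0 0"

```text
clock: 55.0
position: [0.5006, 0.1064, 0.0679]
tcp_rot: [3.141, -0.029, -0.005]
ft_force: [-6.1, -0.8, 1.5]
finger_gap: -0.0
gripper_force: 0.0
```

carry_out:
  moves: "0 0.002 0 0 0 0 0;0 0 0 0 0 0 0;0 0 0 0 0 0 0"

```text
clock: 55.38
position: [0.5007, 0.1063, 0.0672]
tcp_rot: [3.141, -0.03, -0.012]
ft_force: [-8.2, 0.4, 2.9]
finger_gap: -0.0003
gripper_force: 0.0
```

carry_out:
  moves: "0 -0.033 0 0 0 0 0;0 0 0.042 0 0 0 0;0 0 0.045 0 0 0 0;0 0.031 0 0 0 0 0;0 0.03 0 0 0 0 0;0 0 -0.02 0 0 0 0;0 0 -0.008 0 0 0 0;0 0 0 0 0 0 0;0 0 0 0 0 0 0"

```text
clock: 56.5
position: [0.5382, 0.1706, 0.0751]
tcp_rot: [-3.131, 0.03, -0.023]
ft_force: [-1.7, 15.2, 17.1]
finger_gap: 0.0
gripper_force: 0.1
```

carry_out:
  moves: "0 0 -0.003 0 0 0 0;0 0 0 0 0 0 0;0 0 0 0 0 0 0"

```text
clock: 56.88
position: [0.5383, 0.1699, 0.0756]
tcp_rot: [-3.127, 0.031, -0.024]
ft_force: [-1.2, 21.1, 16.8]
finger_gap: 0.0001
gripper_force: 0.1
```

carry_out:
  moves: "0 0 0.015 0 0 0 0;0 0 0.03 0 0 0 0;0 0 0.02 0.05 0 0 0;0 0 0.02 0.05 0 0 0;0 0 0.03 0.03 0 0 0;0 0 0 0 0 0 0;0 0 0 0 0 0 0"

```text
clock: 57.75
position: [0.5308, 0.276, 0.1965]
tcp_rot: [3.139, -0.029, -0.005]
ft_force: [-0.8, 0.7, -0.9]
finger_gap: 0.0002
gripper_force: 0.0
```

```bash
python3 - <<'E'
from h import *
s=shot('top');im=s['img']
f=lambda P:[im[q[1],q[0]].tolist() for q in proj(s,P).round().astype(int)]
for o in find(s,'green',.013,600,1700,.077):print(*o)
for d in range(-6,15,2):
    e=d/1000
    print(d,'n',f([B(-.038-e,-.05,.09)]),'f',f([B(.038+e,-.05,.09)]),'r',f([B(.025,-.071-e,.09)]),'l',f([B(.025,.071+e,.09)]))
E
```

```text
green [83.0, 216.0] ctr [440.3, 560.5] mom 440.0 560.8 size [60.0, 119.0] long_deg -53.5
green [265.0, 178.0] ctr [554.0, 61.7] mom 553.9 68.8 size [63.0, 126.0] long_deg -89.4
-6 n [[66, 116, 69]] f [[100, 93, 65]] r [[67, 109, 65]] l [[129, 101, 69]]
-4 n [[71, 86, 50]] f [[126, 104, 73]] r [[105, 111, 72]] l [[129, 101, 69]]
-2 n [[144, 113, 65]] f [[169, 140, 98]] r [[105, 111, 72]] l [[157, 128, 91]]
0 n [[144, 113, 65]] f [[169, 140, 98]] r [[194, 162, 113]] l [[210, 173, 121]]
2 n [[237, 207, 145]] f [[235, 203, 141]] r [[226, 187, 128]] l [[210, 173, 121]]
4 n [[197, 162, 112]] f [[190, 141, 89]] r [[205, 155, 101]] l [[215, 176, 123]]
6 n [[135, 109, 77]] f [[190, 141, 89]] r [[205, 155, 101]] l [[123, 93, 60]]
8 n [[135, 109, 77]] f [[172, 118, 69]] r [[180, 125, 74]] l [[102, 71, 43]]
10 n [[127, 103, 72]] f [[172, 118, 70]] r [[179, 123, 71]] l [[102, 71, 43]]
12 n [[138, 108, 73]] f [[175, 121, 71]] r [[178, 121, 72]] l [[102, 70, 43]]
14 n [[138, 108, 73]] f [[175, 121, 71]] r [[179, 122, 73]] l [[102, 70, 43]]
```

All four top rims now peak at 0–4 mm outside the creases, which is upright. The pile is centred, and the robot is clear of everything.

```bash
python3 -c "
from rig import manip
print(manip.hand_in())"
```

```text
the job is handed in; nothing more can be done
None
```

The job is handed in: the board and all four notebooks (red, yellow, tan and the rightmost green) are stacked square and centred on the base, all four panels are upright at their stops, and I never touched the tin, spool or hammer. It took about 58 s of the 210 s allowed; the hand-in gave no verdict.

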